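# Pack the instrument cassette and bolt down its spring-loaded bar

### The arm

A 7-joint arm with a two-finger parallel gripper is mounted at the origin on the work surface. World frame = base frame: x ahead of the robot, y to its left, z up, the work surface at z = 0. Lengths are in m, angles in degrees, forces in N, time in s.
With the tool pointing down it reaches from about 0.425 to 0.875 m from the base axis. Payload 4.7 kg.
Tool frame: the origin (TCP) lies on the front face of the gripper's body, between the roots of the fingers; the fingertips stand 70 mm ahead of it and the grasp point (between the pads) lies 51 mm ahead of it (tip_extent is the distance from the TCP to the fingertips, in m); z points along the fingers, y is the direction in which the jaws open and shut (so a half turn about z gives the same grasp; the last joint's range is limited). The gripper opens to 87 mm and grips with 3 to 60 N. Pads are 19 mm wide; open, the fingers measure 117 mm over their backs; the gripper's body (75 mm by 190 mm) begins 51 mm behind the grasp point.
Start: joints at [65.552, 18.392, -4.016, 83.108, 1.295, 78.541, -3.26], TCP at [0.277, -0.588, 0.292] pointing down, gripper open.
Joint ranges: [-163.93, 163.93], [-17.29, 119.83], [-79.2, 71.16], [3.27, 140.29], [-89.18, 269.18], [5.43, 117.66], [-154.24, 154.24]. Speed limits (degrees/s): [147.25, 147.25, 180, 180, 180, 180, 180].

### API

Orientations are given as [roll, pitch, yaw] about the fixed x, y, z axes, in that order (R = Rz(yaw) Ry(pitch) Rx(roll)).
In Python, from cell import * gives the robot as it stands.
- The arm moves only by the tool carry_out, never from a script. Its argument "increments" is text: rows parted by semicolons, each of 7 numbers parted by spaces: the opening, from 0 (shut) to 1 (fully open), then the shift along the tool's x, y, z in m, then the turn, a rotation vector about the tool's x, y, z in degrees. A call has 1 to 20 rows; each row shifts and turns the pose as measured when the row begins, along the tool's axes as they then stand; what a row does not reach is not made up. A row lasts 1/8 s, in which the tool goes at most 62.5 mm and 10.7 degrees, less where a joint would pass 70% of its speed; a pose out of reach is approached as far as the arm can. A call is refused whole if a number of a shift passes 0.0625 or a number of a turn 10.7, either way. A call with a gripper value outside its range is refused whole. The fingers move at their own pace and stop on an object; "force" is the grip in N (left out, the last holds). Time passes only in rows, so rows that do not move let the fingers close. It gives the time, the measured TCP pose, the force and the opening at its end, in the units of the state.
- get_obs(): the state, without advancing time (a new reading comes with each control period).
- read_camera(name): name is "scene" or "top"; returns a dict with "img" (480x640x3 uint8, blue, green, red), "fx", "fy", "cx", "cy" (pixels), "k1" (the pictures are not rectified: a ray, as slopes to the right and down, at radius r is drawn at 1 + k1 r^2 times it, then the intrinsics apply), "world_from_camera" (4x4, takes a point from camera to world coordinates). Camera axes: x right, y down, z forward; pixel columns grow to the right and rows downward; lengths in m; the calibration is good to about 2 mm. A picture is of the moment at which its call begins. There is no depth.
- sign_off(): hands the job in, once; it reports no verdict.
Trained networks look in a picture, given as the dict that the camera call returned (one of the last four; its "shot" number tells which), for a name from the list of things; names that differ only in an ending like _2 or _b are one class to them, and where a whole thing is asked for, a point or a joint stands for the part that bears it (a point fixed in the world has none). Each returns a list of dicts, best first, with "confidence" (0 to 1); they miss things now and then, are a little off and sometimes report something else, mostly with a low value. They report only what shows in the picture. A call takes as long as a camera call.
- masks_of(target, picture): "pixels" (480x640 bool, what is visible of it) and "bbox" ([left, top, right, bottom] in pixels, round what is visible of it).
The state is a dict: "time_s": time; "qpos": joint angles; "joint_velocities": joint speeds; "effort": joint torques, N m; "tool_pos": TCP position; "tool_rot": TCP orientation; "force": force on the tool from outside, world axes, zero at the start; "wrist_torque": the same for the moment, N m; "grip_width": finger opening in m.
Only numpy, scipy, OpenCV 4.12 (cv2) and the standard library are available. Lean on these libraries where they do the work, as an engineer would, in place of code of your own. Each camera call takes 0.05 s, during which the arm holds its last target.

### The job

Take the forceps and the spatula off the sloping tier of the draining rack and lay them gently into the instrument cassette, tips the same way as the probe's, in order of use from the bar's hinge: forceps, the probe already there, spatula, each down in its own notches and centred on the rails. Then draw the bolt back, swing the spring-loaded hold-down bar over all three and keep it pressed right down while you push the bolt fully home under the keeper, so that it stays shut when you let go. Leave the probe, the glass rod and everything else on the bench where they are.

Things in the scene. Friction and masses are not known exactly. Their poses are not given: they have to be found in the camera images.
- cassette: Open steel instrument cassette, fixed to the bench, floor 220 x 280 mm (x by y), 3 mm thick, rim 16 mm high. Origin: centre of its underside. Two grey notched rails run along y at x = +42 and -42 mm (8 mm thick, y -58 to +85 mm). Instruments lie across both, along x, tips to +x (away from the robot). Bar hinge at the +y end, keeper at the -y end; both stand up to 50 mm high.
- notch_a (a point): Bottom of the first notch pair, next to the hinge, half-way between the rails (cassette x 0, y +48, z 16 mm): the forceps' place. All notches are 15 mm wide, bottoms 16 mm and the teeth between them 24 mm above the cassette's underside; the three pairs are 46 mm apart.
- notch_b (a point): The same for the middle notch pair (cassette y +2 mm), where the probe lies from the start.
- notch_c (a point): The same for the last notch pair, next to the keeper (cassette y -44 mm). The spatula goes here.
- probe: Steel probe already in the middle notches: round handle 9 mm thick, then a thin bent point, 170 mm in all. Origin on the handle's axis, 80 mm from the handle's end and 4.5 mm above its underside; x along it to the point. 30 g. Leave it there.
- bar_hinge (a point): Point on the hinge axis of the hold-down bar (cassette x 0, y +128, z 30.5 mm); the axis is parallel to the cassette's x. A torsion spring is coiled round it. Sprung up, the bar with its bolt out stands up to 275 mm above the bench.
- bar (a joint): Angle of the hold-down bar (steel strip 14 wide, 5 thick, reaching 224 mm from the hinge): 0 = flat along the cassette's -y, on its stop, underside 28 mm above the cassette's underside; 1.9 rad = thrown up by its spring, 19 degrees past upright, away from the instruments (the start). Spring torque 0.25 N m open, rising to 1.0 N m flat; unheld it snaps up. Bolted, it rests at about 0.01 rad.
- bolt (a joint): Travel of the bolt along the bar, outward (away from the hinge): 0 = drawn right back, 0.016 m = fully home. It starts anywhere from 0 to 0.014 m and stays where it is left (friction about 2 N). More than about 0.004 m out, its nose strikes the top of the keeper and the bar cannot go flat.
- bolt_handle (a point): Where to pinch the bolt's handle: a round bar 10 mm thick jutting 52 mm from the bolt to the cassette's -x, parallel to the hinge axis; this point is 32 mm out, at cassette x -32 mm. It is 208 mm (bolt back) to 224 mm (home) from the hinge along the bar and 7 mm above its mid-plane (37.5 mm above the cassette's underside when flat). It may turn in the grip as the bar swings. 5 N hold it flat.
- keeper (a point): Underside of the keeper's lip at the -y end (cassette x 0, y -112.5, z 44.5 mm), an arch 26 mm wide over which nothing stands; the bolt, 8 mm thick, goes under it with 2.5 mm to spare when the bar is flat.
- rack: Sloping white draining rack, fixed, base 176 x 190 mm (x by y), Origin: centre of its underside. Its face rises 35 degrees towards its +x, so it looks up and to the robot. Three slots: instrument middles at rack x 0, y -50, 0, +50 and z 80 mm, lower ends on a stop. Forceps, spatula and a glass rod lie in them in any order. Open below, between rails 84 mm apart on the slope.
- rack_tier (a point): Middle of the front rod (8 mm thick) of the rack's wire top tier, which roofs the upper part of the instrument face: rack x -20 to +78 mm, y -86 to +86 mm, 232 mm above the bench underneath, two glass beakers drying on it up to 290 mm. It rests on two posts at rack x +78, y +86 and -86 mm. Instruments are reached, and drawn out, from the robot's side under its front rod.
- forceps_mid (a point): Middle of the steel forceps (two blades seen side by side, 160 mm long, 9 mm high, 14 mm wide here across the ribbed grips, narrower elsewhere, 35 g): 4.5 mm above the underside, 80 mm from either end. x along it to the tips, z up from its upper side, y across. On the rack the tips are at the upper end.
- forceps_tip (a point): Tips of the forceps, 80 mm from the middle along x.
- spatula_mid (a point): Grip point of the spatula (black square handle 9 x 9 mm, 125 mm long, then a flat steel blade 14 mm wide; 175 mm in all, 35 g): 4.5 mm above the underside, 80 mm from the handle's end, near the centre of mass. x along it to the blade, z up, y across. On the rack the blade is at the upper end.
- spatula_tip (a point): End of the spatula's blade, 97 mm from the grip point along x.
- glass_rod: Plain glass rod in the third slot of the rack, 9 mm thick, 165 mm long; origin on its axis 80 mm from the lower end. Leave it.
- reagent_bottle: Amber bottle, 56 mm diameter, 115 mm high, standing behind the cassette (origin at the centre of the foot).
- specimen_jar: Small clear jar with a white cap, 48 mm diameter, 52 mm high, in front of the cassette (origin at the foot).
- beaker: Glass beaker, 52 mm diameter, 65 mm high, in front of the rack (origin at the foot).
- petri_dish: Petri dish with lid, 63 mm diameter, 22 mm high, between the robot and the work (origin at the foot).
- dark_bottle: Black bottle with a paper label, 66 mm diameter, 160 mm high, at the back (origin at the foot).

How it is judged (in metres and radians):
On the way:
1. forceps and spatula lie in their own notches, tips the right way, the bar still up (x of forceps_mid in the frame of cassette between -0.025 and 0.025 m and y of forceps_mid in the frame of cassette between 0.039 and 0.057 m and z of forceps_mid in the frame of cassette between 0.0155 and 0.0255 m and angle between the x axis of each of forceps_mid, spatula_mid and the x axis of cassette, either way round below 0.14 rad and x of each of forceps_tip, spatula_tip in the frame of cassette above 0.03 m and x of spatula_mid in the frame of cassette between -0.025 and 0.025 m and y of spatula_mid in the frame of cassette between -0.053 and -0.035 m and z of spatula_mid in the frame of cassette between 0.0155 and 0.0255 m and value of joint bar above 1 rad), for 0.2 s.
At the end, for the whole second after the job is handed in: Forceps, probe, spatula at rest in their notches from the hinge on: 9 mm sideways, 25 mm (probe 30) lengthwise, 5 mm in height, within 0.14 rad, tips to cassette +x. Bar below 0.04 rad and still, bolt at least 12 mm out under the keeper, all released (x of forceps_mid in the frame of cassette between -0.025 and 0.025 m and y of forceps_mid in the frame of cassette between 0.039 and 0.057 m and z of forceps_mid in the frame of cassette between 0.0155 and 0.0255 m and angle between the x axis of each of forceps_mid, spatula_mid and the x axis of cassette, either way round below 0.14 rad and x of each of forceps_tip, spatula_tip in the frame of cassette above 0.03 m and x of spatula_mid in the frame of cassette between -0.025 and 0.025 m and y of spatula_mid in the frame of cassette between -0.053 and -0.035 m and z of spatula_mid in the frame of cassette between 0.0155 and 0.0255 m and x of probe in the frame of cassette between -0.03 and 0.03 m and y of probe in the frame of cassette between -0.007 and 0.011 m and z of probe in the frame of cassette between 0.0155 and 0.0255 m and linear speed of each of forceps, spatula, probe below 0.03 m/s and value of joint bar below 0.04 rad and value of joint bolt above 0.012 m and velocity of joint bar between -0.1 and 0.1 rad/s); the robot touches nothing.
It fails at once if a bystander is pushed more than 30 mm or tipped over (distance of any of reagent_bottle, specimen_jar, beaker, petri_dish, dark_bottle from where it was at the start of the episode above 0.03 m or angle between any of reagent_bottle, specimen_jar, beaker, petri_dish, dark_bottle's own z axis and vertical above 0.5 rad).
It fails at once if the glass rod is pushed more than 30 mm from its place on the rack (distance of glass_rod from where it was at the start of the episode above 0.03 m).
It fails at once if the probe is lifted or pushed more than 25 mm from its place (distance of probe from where it was at the start of the episode above 0.025 m).
It fails at once if an instrument is dropped from more than about 30 mm ((linear speed of forceps above 0.75 m/s and contact force between the fingers and forceps below 0.05 N) or (linear speed of spatula above 0.75 m/s and contact force between the fingers and spatula below 0.05 N)).
It also fails if it takes over 72 s, if anything falls off the work surface, if the arm or the gripper's body presses on something with over 40 N, if the wrist force passes 120 N, or if a joint passes its speed limit or range.

## Working session

There is one attempt and no reset: what is moved stays moved. The work goes in short steps, Python scripts to look and compute and a tool call to move; the robot and the scene stay as the last step left them, time stands still between calls to the robot, and variables do not carry over. Pictures are saved under pics/ and viewed, and the job is handed in when it is done.

Besides the shell and the picture viewer there is one more tool, called by a JSON object that holds its "method" and its "body", one argument or row to a line. carry_out: Moves the arm, as the interface text tells. Its arguments: {"type":"object","properties":{"increments":{"type":"string"},"force":{"type":"number"}},"required":["increments"]}

```bash
ls; mkdir -p pics; python3 - <<'E'
from cell import *
import cv2
print(get_obs())
for n in("scene","top"):
    p=read_camera(n); cv2.imwrite(f"pics/{n}0.png",p["img"])
    print(n,{k:v for k,v in p.items() if k!="img"})
E
```

```text
pics
{'time_s': 0.0, 'qpos': array([65.55182926, 18.44058798, -4.01327413, 83.17324942,  1.293613  ,
       78.5404299 , -3.2595584 ]), 'joint_velocities': array([0.02387814, 0.00036155, 0.03369674, 0.13595954, 0.04717002,
       0.01678046, 0.03864997]), 'effort': array([-1.58591829e-04, -4.91292894e+01, -4.04268745e-01, -3.12525451e+01,
       -6.39376324e-02,  4.37380420e-02,  1.98703301e-04]), 'tool_pos': array([ 0.27710349, -0.58752463,  0.29115822]), 'tool_rot': array([-1.79890886e+02,  4.99141405e-03,  2.52559112e+01]), 'force': array([0.32237003, 0.72893524, 0.71461415]), 'wrist_torque': array([0.02511293, 0.04787637, 0.0049864 ]), 'grip_width': 0.08665134349405333}
scene {'fx': 481.24260615379416, 'fy': 481.24260615379416, 'cx': 322.0026552800788, 'cy': 233.91333138510248, 'k1': -0.09151068970318085, 'world_from_camera': array([[ 0.88864543,  0.39121608, -0.2392891 ,  0.8276842 ],
       [ 0.45851194, -0.76786956,  0.44737359, -0.44680035],
       [-0.00872308, -0.50727341, -0.86174102,  1.01445232],
       [ 0.        ,  0.        ,  0.        ,  1.        ]]), 'shot': 1}
top {'fx': 616.6577701070781, 'fy': 616.6577701070781, 'cx': 313.9145469409981, 'cy': 241.12910983595006, 'k1': 0.02623017760658098, 'world_from_camera': array([[-0.02736873, -0.99452277,  0.10087324,  0.45373735],
       [-0.9992876 ,  0.02459661, -0.02862355,  0.01954048],
       [ 0.02598564, -0.10158476, -0.99448745,  1.32083756],
       [ 0.        ,  0.        ,  0.        ,  1.        ]]), 'shot': 2}
```

View pics/scene0.png

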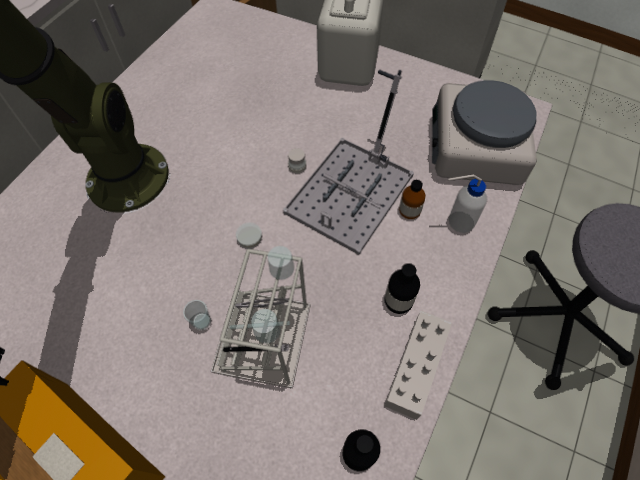

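View pics/top0.png

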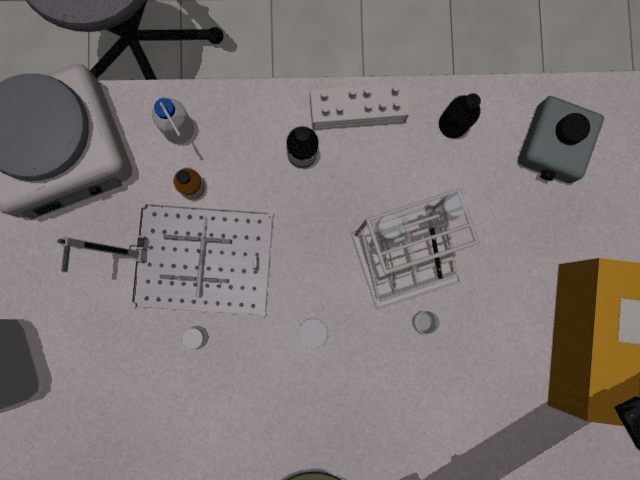

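```bash
cat > h.py <<'E'
from cell import *
import numpy as np, cv2
from scipy.spatial.transform import Rotation as R
def proj(p,P):
    T=np.linalg.inv(p["world_from_camera"]); P=np.atleast_2d(P)
    c=P@T[:3,:3].T+T[:3,3]; s=c[:,:2]/c[:,2:]; s=s*(1+p["k1"]*(s**2).sum(1,keepdims=True))
    return s*[p["fx"],p["fy"]]+[p["cx"],p["cy"]]
def ray(p,uv):
    d=(np.asarray(uv,float)-[p["cx"],p["cy"]])/[p["fx"],p["fy"]]
    s=d.copy()
    for _ in range(20): s=d/(1+p["k1"]*(s**2).sum())
    W=p["world_from_camera"]; return W[:3,3],W[:3,:3]@np.array([s[0],s[1],1])
def onz(p,uv,z):
    o,d=ray(p,uv); return o+d*(z-o[2])/d[2]
def crop(p,box,k,name,pts=None,lab=None):
    l,t,r,b=box; im=cv2.resize(p["img"][t:b,l:r],None,fx=k,fy=k,interpolation=cv2.INTER_CUBIC)
    if pts is not None:
        for i,q in enumerate(pts):
            c=((np.array(q)+.5-[l,t])*k).astype(int); cv2.circle(im,tuple(int(x) for x in c),3,(0,0,255),1)
    cv2.imwrite(name,im)
def T(x,y,z,yaw):
    M=np.eye(4); M[:3,:3]=R.from_euler('z',yaw).as_matrix(); M[:3,3]=[x,y,z]; return M
def ap(M,P): return np.atleast_2d(P)@M[:3,:3].T+M[:3,3]
E
python3 - <<'E'
from h import *
p=read_camera("top"); s=read_camera("scene")
crop(p,(340,180,490,315),5,"pics/rt.png"); crop(p,(125,195,285,325),5,"pics/ct.png")
crop(s,(205,240,320,395),3.8,"pics/rs.png"); crop(s,(280,60,420,255),3,"pics/cs.png")
for n in ["cassette","rack","forceps_mid","spatula_mid","glass_rod","probe","bar","bolt_handle","specimen_jar","beaker","petri_dish","reagent_bottle","dark_bottle"]:
    for q,c in((p,"top"),(s,"scene")):
        for m in masks_of(n,q)[:2]: print(n,c,round(m["confidence"],2),m["bbox"],int(m["pixels"].sum()))
E
```

```text
cassette top 0.78 [55.5, 200.4, 270.3, 318.2] 14616
cassette scene 0.57 [281.8, 71.3, 414.4, 256.4] 8768
rack scene 0.96 [211.6, 245.5, 311.1, 387.9] 7977
forceps_mid top 0.55 [380.1, 241.9, 395.6, 296.0] 96
forceps_mid scene 0.81 [238.1, 298.1, 283.0, 308.0] 109
spatula_mid top 0.59 [428.8, 203.7, 441.7, 280.6] 326
spatula_mid top 0.34 [57.9, 204.3, 277.2, 315.6] 14196
glass_rod top 0.48 [400.5, 217.0, 420.3, 286.0] 298
glass_rod scene 0.58 [232.2, 321.9, 289.6, 332.8] 94
probe top 0.73 [194.5, 224.0, 205.7, 299.7] 319
probe top 0.66 [378.3, 239.9, 397.7, 293.0] 55
probe scene 0.52 [325.2, 171.6, 364.9, 195.4] 131
probe scene 0.47 [223.3, 344.0, 289.3, 352.1] 218
bar top 0.61 [55.8, 237.0, 142.5, 269.6] 787
bar top 0.24 [57.0, 238.8, 70.4, 269.6] 169
bar scene 0.81 [373.5, 71.2, 401.8, 156.5] 469
bar scene 0.6 [183.8, 300.8, 209.5, 331.6] 601
bolt_handle scene 0.72 [285.2, 70.9, 414.8, 256.5] 8739
bolt_handle scene 0.49 [375.7, 68.3, 401.7, 81.2] 103
specimen_jar top 0.88 [184.5, 323.4, 207.5, 350.7] 478
specimen_jar scene 0.89 [287.3, 146.6, 307.5, 173.9] 388
beaker top 0.87 [416.5, 309.5, 440.8, 334.2] 540
beaker scene 0.74 [181.1, 302.7, 211.1, 326.9] 569
beaker scene 0.53 [238.3, 222.6, 264.6, 248.1] 499
petri_dish top 0.91 [299.9, 319.2, 326.0, 349.1] 666
petri_dish scene 0.67 [236.3, 219.5, 262.7, 249.0] 577
reagent_bottle top 0.68 [175.8, 166.3, 202.0, 199.7] 734
reagent_bottle scene 0.88 [399.4, 178.6, 423.1, 217.8] 741
reagent_bottle scene 0.56 [221.0, 344.6, 290.0, 349.0] 246
dark_bottle top 0.93 [286.4, 126.5, 318.1, 167.4] 1047
dark_bottle top 0.69 [56.8, 201.6, 271.4, 317.5] 14595
dark_bottle scene 0.83 [387.3, 262.8, 417.6, 313.1] 1288
```

View pics/rt.png

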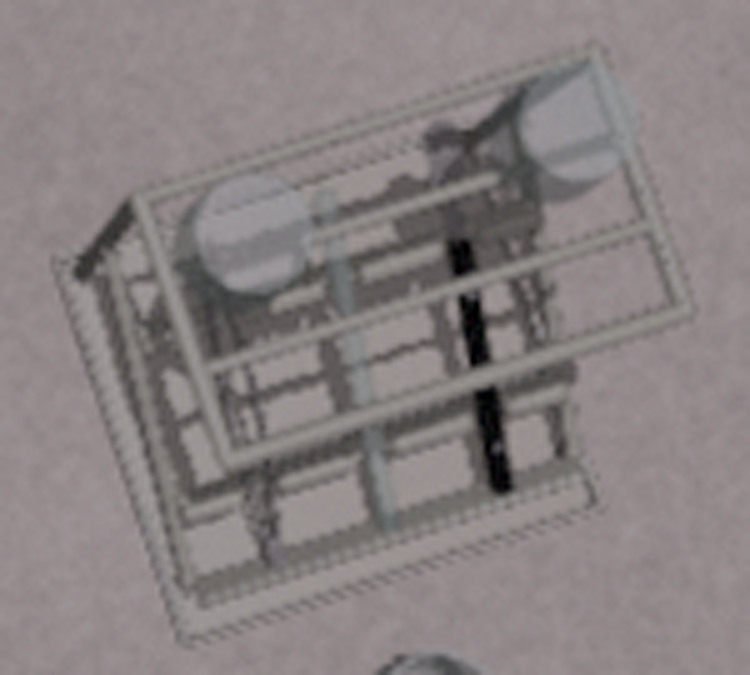

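View pics/rs.png

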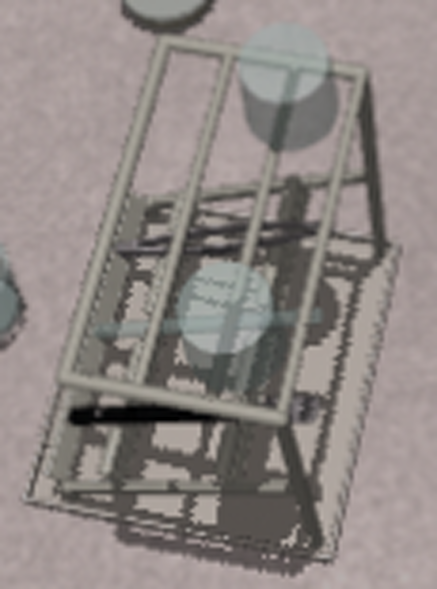

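View pics/ct.png

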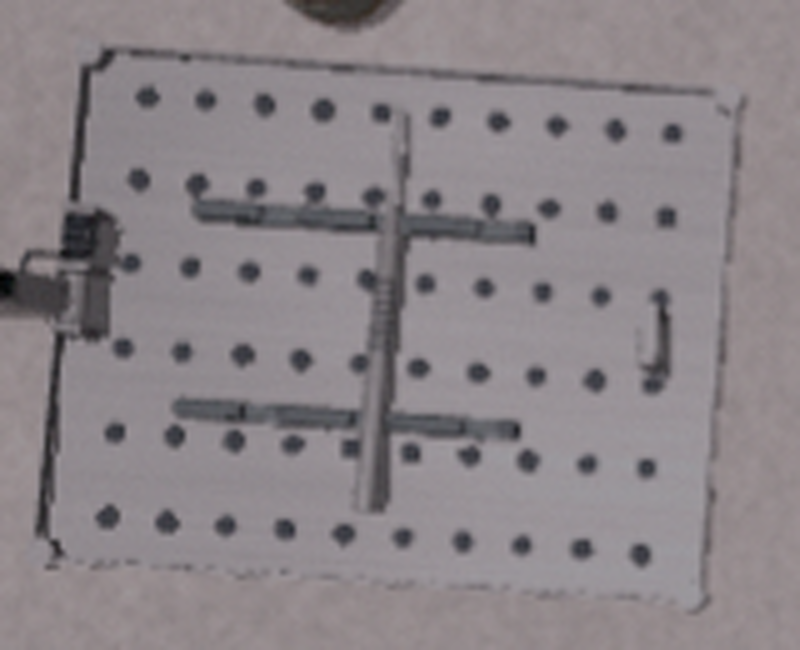

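View pics/cs.png

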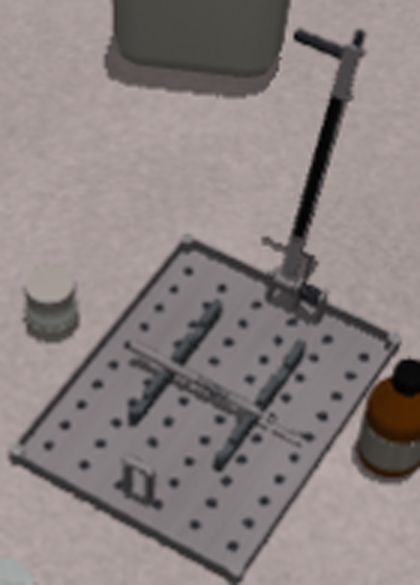

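```bash
cat > fit.py <<'E'
from h import *
from scipy.optimize import least_squares
p=read_camera("top"); s=read_camera("scene")
def c(uv,l,t,k): return np.array(uv)/k+[l,t]-.5
ct=lambda a:c(a,125,195,5); cs=lambda a:c(a,280,60,3); rt=lambda a:c(a,340,180,5); rs=lambda a:c(a,205,240,3.8)
C=[(p,ct((95,48)),(.11,.14,.016)),(p,ct((738,97)),(.11,-.14,.016)),(p,ct((697,605)),(-.11,-.14,.016)),(p,ct((47,553)),(-.11,.14,.016)),
(p,ct((195,210)),(.042,.085,.024)),(p,ct((533,234)),(.042,-.058,.024)),(p,ct((175,408)),(-.042,.085,.024)),(p,ct((518,431)),(-.042,-.058,.024)),
(s,cs((185,240)),(-.11,.14,.016)),(s,cs((397,342)),(.11,.14,.016)),(s,cs((237,578)),(.11,-.14,.016)),(s,cs((15,455)),(-.11,-.14,.016))]
K=[(p,rt((60,262)),(.088,.095,.004)),(p,rt((185,640)),(-.088,.095,.004)),(p,rt((600,500)),(-.088,-.095,.004)),
(p,rt((232,460)),(-.02,.086,.232)),(p,rt((690,310)),(-.02,-.086,.232)),(p,rt((140,195)),(.078,.086,.232)),(p,rt((598,48)),(.078,-.086,.232)),
(s,rs((165,42)),(-.02,.086,.232)),(s,rs((65,380)),(-.02,-.086,.232)),(s,rs((363,70)),(.078,.086,.232)),(s,rs((285,418)),(.078,-.086,.232)),
(s,rs((28,500)),(-.088,-.095,.004)),(s,rs((328,558)),(.088,-.095,.004)),(s,rs((398,248)),(.088,.095,.004))]
def fit(D,x0):
    f=lambda v:np.concatenate([proj(q,ap(T(v[0],v[1],0,v[2]),P))[0]-uv for q,uv,P in D])
    r=least_squares(f,x0,loss='soft_l1'); return r.x,f(r.x).reshape(-1,2)
if __name__=="__main__":
    np.set_printoptions(precision=4,suppress=True)
    xc,e=fit(C,[.5,.2,0]); print(xc,np.degrees(xc[2]));print(e.T)
    xk,e=fit(K,[.5,-.2,.3]); print(xk,np.degrees(xk[2]));print(e.T)
E
python3 fit.py
```

```text
[ 0.5537  0.2167 -0.0962] -5.511419388165708
[[-2.0291  1.2641  1.5233 -2.8037  0.2158  0.7934  0.4126  0.471   0.1362
   1.1913  0.0472 -2.2772]
 [-1.2029 -1.4537  0.5727  1.886  -0.3829 -0.3447 -0.0484  0.0959 -1.5917
  -1.2292 -0.2232 -1.1722]]
[ 0.5503 -0.2132  0.2927] 16.76842152171176
[[-1.441   0.0201  0.7045 -0.6821 -1.3453 -0.1181 -1.3777  0.4579  0.8184
   0.0544 -0.5485 -0.8695  1.5289  0.9168]
 [-0.851   1.6044  1.5929  0.3485  0.1926  1.2249  1.0949  1.1763  0.5287
   2.2364  1.1174  1.0204  1.6488 -0.781 ]]
```

```bash
cat > ov.py <<'E'
from fit import *
np.set_printoptions(precision=4,suppress=True)
Cr=[d for i,d in enumerate(C) for _ in range(3 if 4<=i<8 else 1)]
xc,_=fit(Cr,[.5,.2,0]); xk,_=fit(K,[.5,-.2,.3]); print(xc,xk)
Mc=T(xc[0],xc[1],0,xc[2]); Mk=T(xk[0],xk[1],0,xk[2])
L=np.linspace
c,sn=np.cos(np.radians(35)),np.sin(np.radians(35))
pts=[]
for y,a,b in((.05,-.08,.08),(0,-.08,.085),(-.05,-.08,.095)):
    for t in L(a,b,9): pts.append((t*c,y,.08+t*sn))
for y in L(-.086,.086,7): pts+=[(-.02,y,.232)]
ptc=[(x,y,.024) for x in(.042,-.042) for y in L(-.058,.085,8)]+[(0,y,.016) for y in (.048,.002,-.044)]+[(x,.002,.0205) for x in(-.08,.0,.09)]+[(-.013,-.1125,.05),(.013,-.1125,.05)]
th=1.9
for b in(0,.016):
    r=.208+b
    for x in(0,-.032,-.052): ptc.append((x,.128-r*np.cos(th)+.007*np.sin(th),.0305+r*np.sin(th)+.007*np.cos(th)))
crop(p,(340,180,490,315),5,"pics/rt1.png",proj(p,ap(Mk,pts)));crop(s,(205,240,320,395),3.8,"pics/rs1.png",proj(s,ap(Mk,pts)))
crop(p,(45,195,285,325),3.3,"pics/ct1.png",proj(p,ap(Mc,ptc)));crop(s,(280,60,420,255),3,"pics/cs1.png",proj(s,ap(Mc,ptc)))
for a in((555,265),(550,405),(570,258),(640,260),(425,322),(313,333),(193,338)): print(a,onz(p,a,.0)[:2],onz(p,a,.15)[:2])
print(proj(p,get_obs()["tool_pos"]),proj(s,get_obs()["tool_pos"]))
E
python3 ov.py; cd pics; python3 -c "
import cv2,numpy as np
def j(a,b,o):
    a=cv2.imread(a);b=cv2.imread(b);h=min(580,max(a.shape[0],b.shape[0]))
    f=lambda i:cv2.copyMakeBorder(i,0,max(0,h-i.shape[0]),0,0,0)[:h]
    cv2.imwrite(o,np.hstack([f(a),f(b)])); print(np.hstack([f(a),f(b)]).shape)
"

```

```text
[ 0.5535  0.2173 -0.0959] [ 0.5503 -0.2132  0.2927]
(555, 265) [ 0.5231 -0.5375] [ 0.5152 -0.4742]
(550, 405) [ 0.2287 -0.5062] [ 0.2542 -0.4465]
(570, 258) [ 0.5374 -0.571 ] [ 0.5279 -0.504 ]
(640, 260) [ 0.5293 -0.7221] [ 0.5207 -0.6379]
(425, 322) [ 0.4086 -0.2506] [ 0.4137 -0.2199]
(313, 333) [ 0.392  -0.0112] [ 0.399  -0.0077]
(193, 338) [0.389  0.2418] [0.3964 0.2165]
[[670.4337 402.6012]] [[-32.4981 401.8609]]
```

View pics/rt1.png

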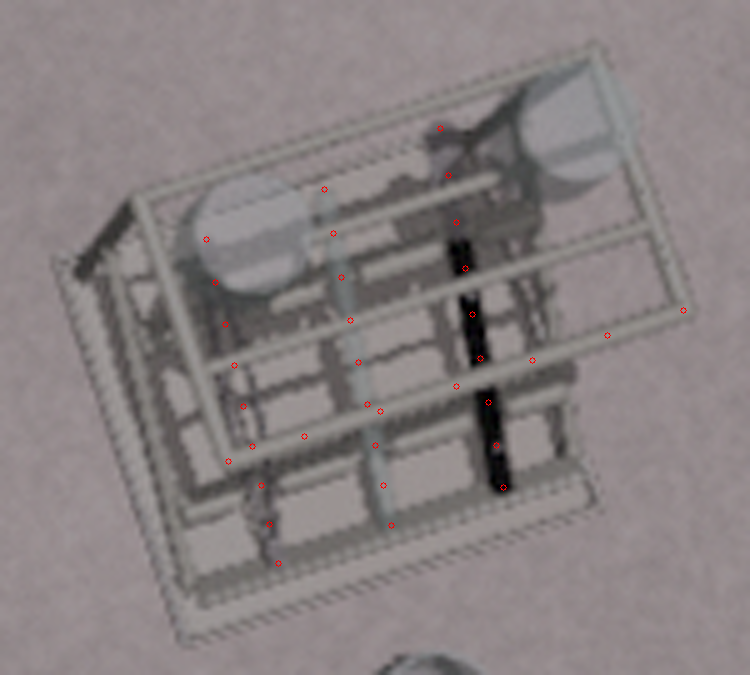

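View pics/rs1.png

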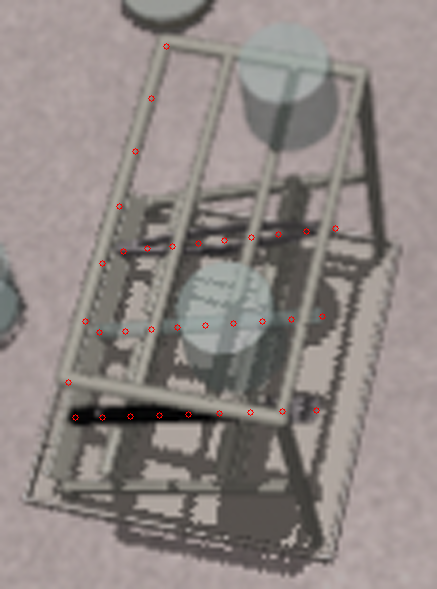

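View pics/ct1.png

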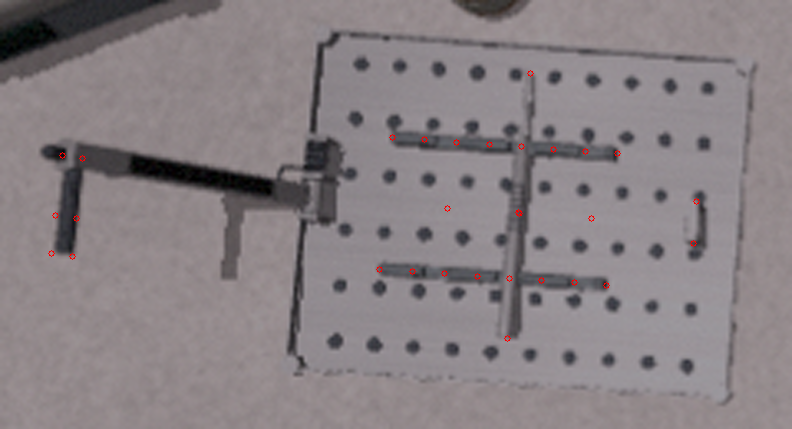

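View pics/cs1.png

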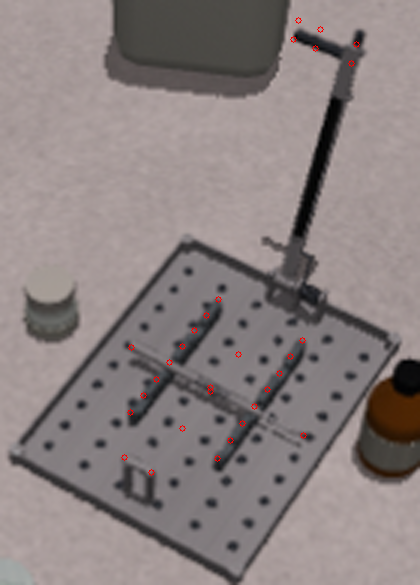

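```bash
cat > plan.py <<'E'
from h import *
np.set_printoptions(precision=4,suppress=True)
xc=[0.5535,0.2173,-0.0959]; xk=[.5503,-.2132,.2927]
Mc=T(xc[0],xc[1],0,xc[2]); Mk=T(xk[0],xk[1],0,xk[2])
def rackpose(y,d,s,dx=0,tilt=35,dz=0):
    """grasp axis at slot y, d along slope, s = distance of TCP above instrument axis line along tool; dx pull"""
    a=np.radians(tilt); c,sn=np.cos(np.radians(35)),np.sin(np.radians(35))
    G=np.array([d*c+dx,y,.08+d*sn+dz]); n=np.array([-np.sin(a),0,np.cos(a)]); u=np.array([np.cos(a),0,np.sin(a)])
    Rl=np.column_stack([u,[0,-1,0],-n])
    return Mk[:3,:3]@(G+n*s)+Mk[:3,3], Mk[:3,:3]@Rl
def caspose(x,y,z,s=.059,phi=0,frame=None):
    """instrument axis point in cassette; phi: lean of body towards -y (deg)"""
    M=Mc if frame is None else frame
    f=np.radians(phi); n=np.array([0,-np.sin(f),np.cos(f)])
    X=np.array([1.,0,0]); Rl=np.column_stack([X,np.cross(-n,X),-n])
    return M[:3,:3]@(np.array([x,y,z])+n*s)+M[:3,3], M[:3,:3]@Rl
def cur():
    o=get_obs(); return o["tool_pos"],R.from_euler('xyz',o["tool_rot"],degrees=True).as_matrix()
def rows(targets,op,start=None,vmax=.055,rmax=9.5,n=None,ret=False):
    P,Q=start or cur(); out=[]
    from scipy.spatial.transform import Slerp
    for i,(p1,q1) in enumerate(targets):
        ang=np.degrees(R.from_matrix(Q.T@q1).magnitude())
        N=int(max(1,np.ceil(np.linalg.norm(p1-P)/vmax),np.ceil(ang/rmax)))
        if n: N=n[i] or N
        sl=Slerp([0,1],R.from_matrix([Q,q1])); A,B=P,Q
        for k in range(1,N+1):
            a=A+(p1-A)*k/N if 0 else P+(p1-P)*k/N; b=sl([k/N])[0].as_matrix()
            d=B.T@(a-A); w=np.degrees(R.from_matrix(B.T@b).as_rotvec())
            d=np.round(d,4); w=np.round(w,1)
            out.append(f"{op:g} "+" ".join("%g"%v for v in d)+" "+" ".join("%g"%(v+0) for v in w))
            A=A+B@d; B=B@R.from_rotvec(w,degrees=True).as_matrix()
        P,Q=A,B
    print(len(out),"; ".join(out)); print("end",P,R.from_matrix(Q).as_euler('xyz',degrees=True))
    return P,Q
def err(t):
    P,Q=cur(); e=R.from_matrix(Q.T@t[1]).as_rotvec(degrees=True); print("err tool axes mm",Q.T@(t[0]-P)*1e3,"deg",e)
E
python3 - <<'E'
from plan import *
g=rackpose(-.05,-.010,.059); pre=rackpose(-.05,-.010,.18); print(g[0],pre[0])
P,Q=cur()
w=(np.array([.32,-.50,.36]),Q)
rows([w,pre],0.4)
E
```

```text
[ 0.5245 -0.2732  0.1226] [ 0.458  -0.2932  0.2217]
9 0.4 0.0254 -0.0204 -0.0226 0 0 0; 0.4 0.0253 -0.0204 -0.0226 0 0 0; 0.4 0.0254 -0.0205 -0.0225 0 0 0; 0.4 0.0355 -0.0213 0.023 -0.4 5.8 1.4; 0.4 0.0325 -0.0224 0.0264 -0.5 5.8 1.3; 0.4 0.0291 -0.0233 0.0292 -0.4 5.9 1.4; 0.4 0.0254 -0.0242 0.0319 -0.4 5.8 1.4; 0.4 0.0215 -0.025 0.0341 -0.5 5.8 1.3; 0.4 0.0173 -0.0257 0.0359 -0.4 5.8 1.4
end [ 0.458  -0.2932  0.2217] [179.9758 -34.9655  16.8002]
```

{"method": "carry_out", "body": {
  "increments": "0.4 0.0255 -0.0205 -0.0225 0 0 0; 0.4 0.0255 -0.0205 -0.0225 0 0 0; 0.4 0.0255 -0.0205 -0.0225 0 0 0; 0.4 0.0355 -0.0215 0.023 -0.4 5.8 1.4; 0.4 0.0325 -0.0225 0.0265 -0.5 5.8 1.3; 0.4 0.029 -0.0235 0.029 -0.4 5.9 1.4; 0.4 0.0255 -0.024 0.032 -0.4 5.8 1.4; 0.4 0.0215 -0.025 0.034 -0.5 5.8 1.3; 0.4 0.0175 -0.0255 0.036 -0.4 5.8 1.4"
}}

```text
time_s: 2.82
tool_pos: [0.4661, -0.2883, 0.2253]
tool_rot: [179.4, -36.1, 16.6]
force: [1.6, 0.6, 0.1]
grip_width: 0.0348
```

```bash
python3 - <<'E'
from plan import *
g=rackpose(-.05,-.010,.059); pre=rackpose(-.05,-.010,.18)
err(pre); mid=rackpose(-.05,-.010,.09);rows([mid],0.4,vmax=.04)
s=read_camera("scene");p=read_camera("top")
G=rackpose(-.05,-.01,0)[0]; tip=cur()[0]+cur()[1][:,2]*.07
crop(s,(150,180,340,400),2.7,"pics/a1.png",proj(s,np.array([G,tip])));crop(p,(340,160,540,340),4,"pics/a2.png",proj(p,np.array([G,tip])))
print(get_obs()["time_s"],get_obs()["qpos"])
E
```

```text
err tool axes mm [-9.4525  2.4884 -2.486 ] deg [ 0.7348 -1.1    -0.1608]
3 0.4 -0.0037 0.0004 0.0292 0.2 -0.4 -0.1; 0.4 -0.0036 0.0006 0.0292 0.3 -0.3 0; 0.4 -0.0033 0.0007 0.0292 0.2 -0.4 -0.1
end [ 0.5075 -0.2783  0.148 ] [179.9376 -34.9997  16.8179]
2.925 [ 58.7267   0.4213 -13.8107 119.2138 -42.0705  49.9429  -3.5978]
```

View pics/a1.png

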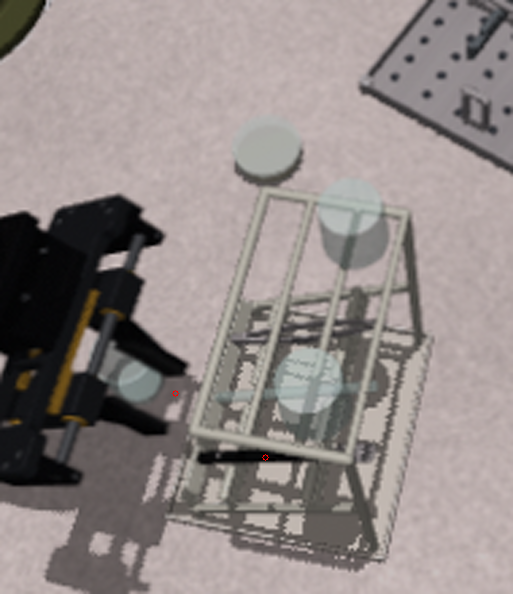

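View pics/a2.png

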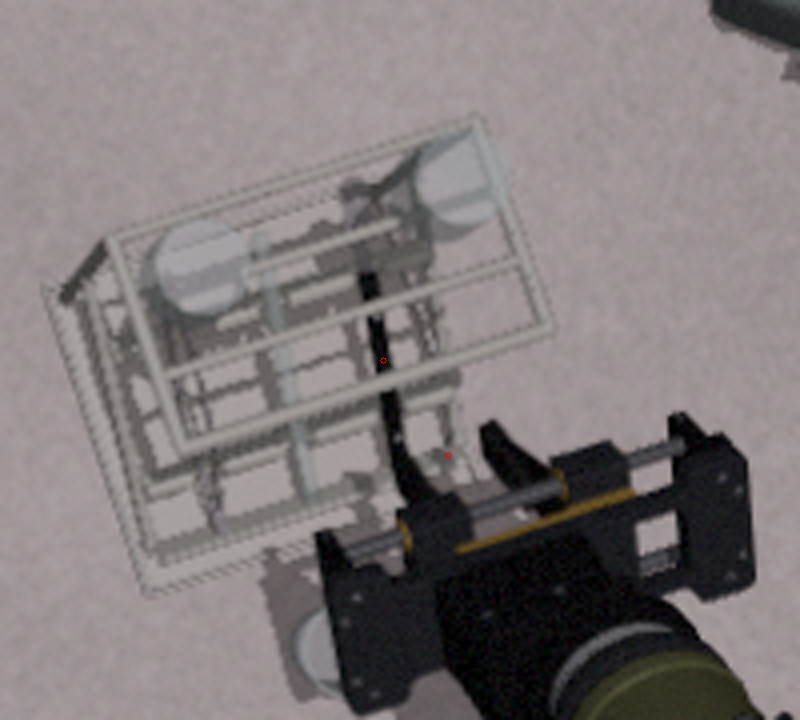

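{"method": "carry_out", "body": {
  "increments": "0.4 -0.0037 0.0004 0.029 0.2 -0.4 -0.1; 0.4 -0.0036 0.0006 0.029 0.3 -0.3 0; 0.4 -0.0033 0.0007 0.029 0.2 -0.4 -0.1; 0.4 0 0 0 0 0 0"
}}

```text
time_s: 3.42
tool_pos: [0.5065, -0.2759, 0.1449]
tool_rot: [-179.9, -34.7, 17.0]
force: [-0.3, 1.1, -0.3]
grip_width: 0.0346
```

```bash
python3 - <<'E'
from plan import *
g=rackpose(-.05,-.010,.059); 
mid=rackpose(-.05,-.010,.09);err(mid); rows([g],0.4,vmax=.012)
s=read_camera("scene");p=read_camera("top")
G=rackpose(-.05,-.01,0)[0]; tip=cur()[0]+cur()[1][:,2]*.07
crop(s,(150,180,340,400),2.7,"pics/b1.png",proj(s,np.array([G,tip])));crop(p,(380,180,500,300),6,"pics/b2.png",proj(p,np.array([G,tip])))
E
```

```text
err tool axes mm [ 1.9058  2.5681 -2.446 ] deg [-0.2536  0.3101  0.1823]
3 0.4 0.0007 0.0009 0.0095 -0.1 0.1 0.1; 0.4 0.0007 0.0009 0.0095 -0.1 0.1 0; 0.4 0.0006 0.0009 0.0096 -0.1 0.1 0.1
end [ 0.5245 -0.2732  0.1225] [179.9658 -34.99    16.7491]
```

View pics/b2.png

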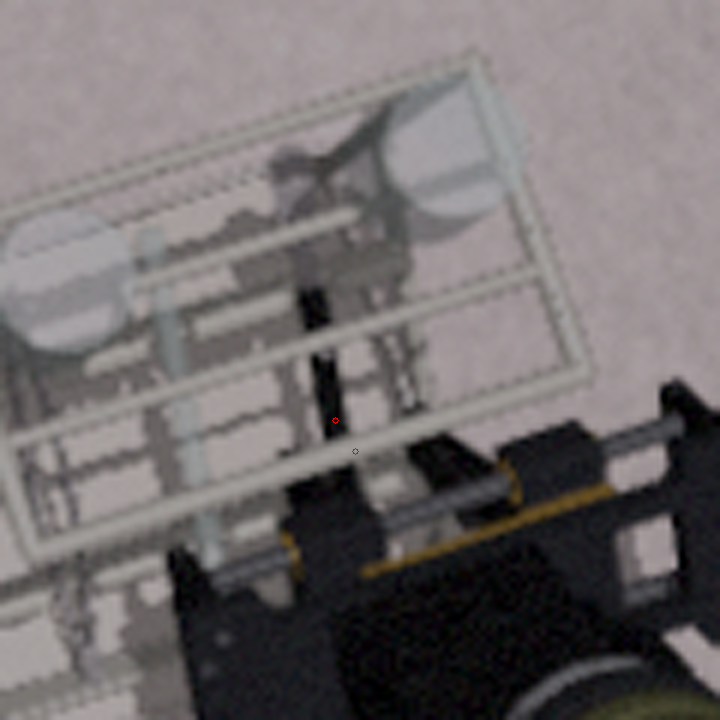

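View pics/b1.png

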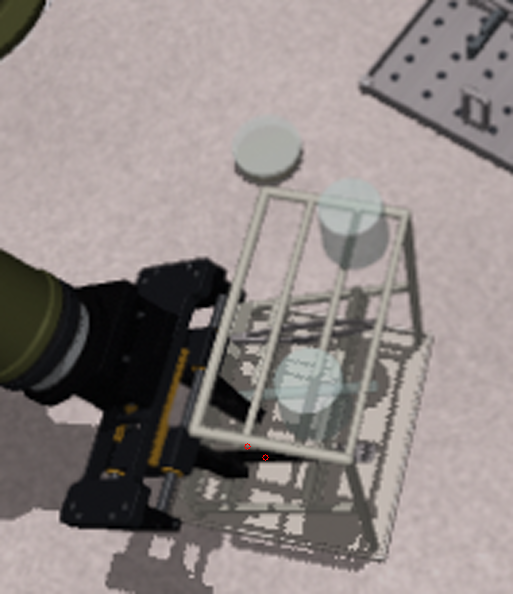

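{"method": "carry_out", "body": {
  "increments": "0.4 0.001 0.001 0.0095 -0.1 0.1 0.1; 0.4 0.001 0.001 0.0095 -0.1 0.1 0; 0.4 0.0005 0.0005 0.0095 -0.1 0.1 0.1; 0.4 0 0 0 0 0 0"
}}

```text
time_s: 4.03
tool_pos: [0.5264, -0.277, 0.1267]
tool_rot: [179.4, -35.2, 16.8]
force: [0.0, 0.0, -0.0]
grip_width: 0.0347
```

```bash
python3 - <<'E'
from plan import *
err(rackpose(-.05,-.010,.059))
p=read_camera("top")
G=rackpose(-.05,-.01,0)[0]; tip=cur()[0]+cur()[1][:,2]*.07
crop(p,(380,180,500,300),6,"pics/c2.png",proj(p,np.array([G,tip])))
E
```

```text
err tool axes mm [-2.9648 -4.213   2.9336] deg [ 0.62   -0.2121  0.0287]
```

View pics/c2.png

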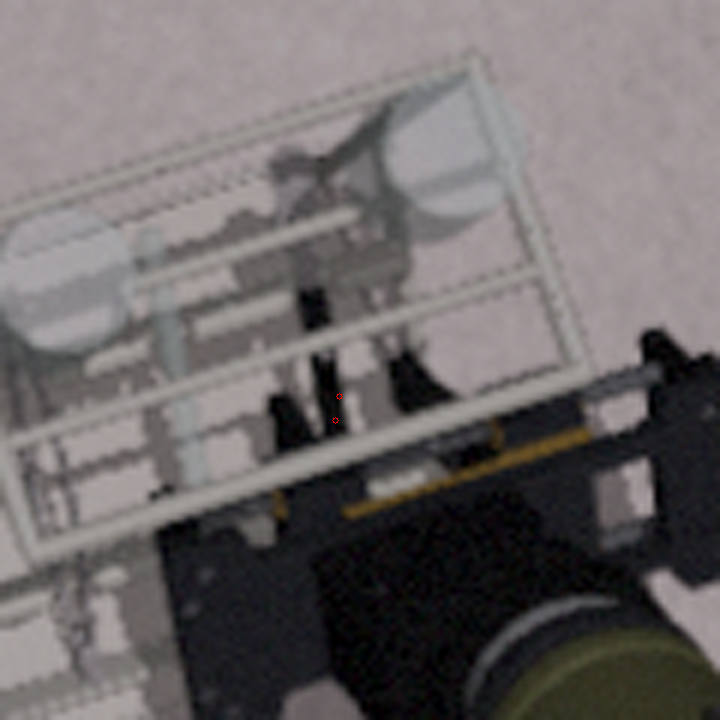

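```bash
python3 - <<'E'
from plan import *
for i in range(3):
    err(rackpose(-.05,-.010,.059)); read_camera("top")
E
```

```text
err tool axes mm [-3.0545 -4.5098  3.2617] deg [ 0.6555 -0.2222  0.0273]
err tool axes mm [-3.081  -4.7098  3.5238] deg [ 0.6807 -0.2265  0.0262]
err tool axes mm [-3.133  -4.8852  3.7314] deg [ 0.7058 -0.2321  0.0267]
```

{"method": "carry_out", "body": {
  "increments": "0.4 -0.002 -0.003 0.002 0.4 -0.1 0; 0.4 -0.001 -0.002 0.002 0.3 -0.1 0; 0.4 0 0 0 0 0 0"
}}

```text
time_s: 4.6
tool_pos: [0.5244, -0.273, 0.1225]
tool_rot: [180.0, -35.0, 16.8]
force: [-0.2, 0.0, 1.1]
grip_width: 0.0344
```

```bash
python3 - <<'E'
from plan import *
err(rackpose(-.05,-.010,.059))
E
```

```text
err tool axes mm [ 0.0932  0.2268 -0.0131] deg [ 0.004  -0.0232  0.0286]
```

{"method": "carry_out", "body": {
  "increments": "0.05 0 0 0 0 0 0; 0.05 0 0 0 0 0 0; 0 0 0 0 0 0 0; 0 0 0 0 0 0 0; 0 0 0 0 0 0 0; 0 0 0 0 0 0 0",
  "force": 25
}}

```text
time_s: 5.35
tool_pos: [0.5244, -0.2731, 0.1227]
tool_rot: [180.0, -35.0, 16.8]
force: [0.0, 0.6, 0.3]
grip_width: 0.0085
```

```bash
python3 - <<'E'
from plan import *
err(rackpose(-.05,-.010,.059))
st=cur()
q=rackpose(-.05,-.010,.10)
q2=rackpose(-.05,-.010,.10,dx=-.09)
rows([q,q2],0,vmax=.025)
E
```

```text
err tool axes mm [-0.004   0.1118  0.0811] deg [ 0.0191 -0.0296  0.0358]
6 0 0 0.0001 -0.0205 0 0 0; 0 0 0 -0.0204 0 0 0; 0 -0.0184 -0 -0.0129 0 0 0; 0 -0.0184 -0 -0.0129 0 0 0; 0 -0.0185 -0 -0.013 0 0 0; 0 -0.0184 -0 -0.0129 0 0 0
end [ 0.4158 -0.306   0.1562] [179.9558 -35.0296  16.8142]
```

{"method": "carry_out", "body": {
  "increments": "0 0 0 -0.0205 0 0 0; 0 0 0 -0.0205 0 0 0; 0 -0.0185 0 -0.013 0 0 0; 0 -0.0185 0 -0.013 0 0 0; 0 -0.0185 0 -0.013 0 0 0; 0 -0.0185 0 -0.013 0 0 0; 0 0 0 0 0 0 0"
}}

```text
time_s: 6.22
tool_pos: [0.4126, -0.3065, 0.1575]
tool_rot: [179.9, -35.0, 16.9]
force: [0.9, -0.7, -0.5]
grip_width: 0.0083
```

```bash
python3 - <<'E'
from plan import *
err(rackpose(-.05,-.010,.10,dx=-.09))
s=read_camera("scene");p=read_camera("top")
crop(s,(100,130,400,400),2,"pics/d1.png");crop(p,(240,180,500,400),3,"pics/d2.png")
print(get_obs()["grip_width"])
E
```

```text
err tool axes mm [1.8937 0.3821 2.937 ] deg [ 0.0171 -0.0268  0.1327]
0.00842003719617179
```

View pics/d1.png

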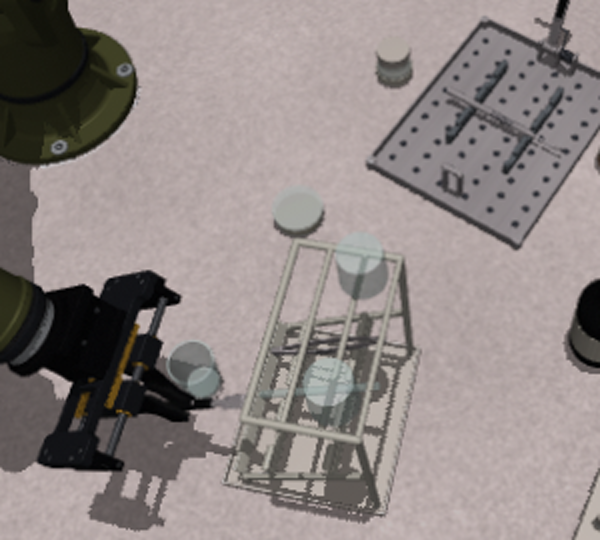

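View pics/d2.png

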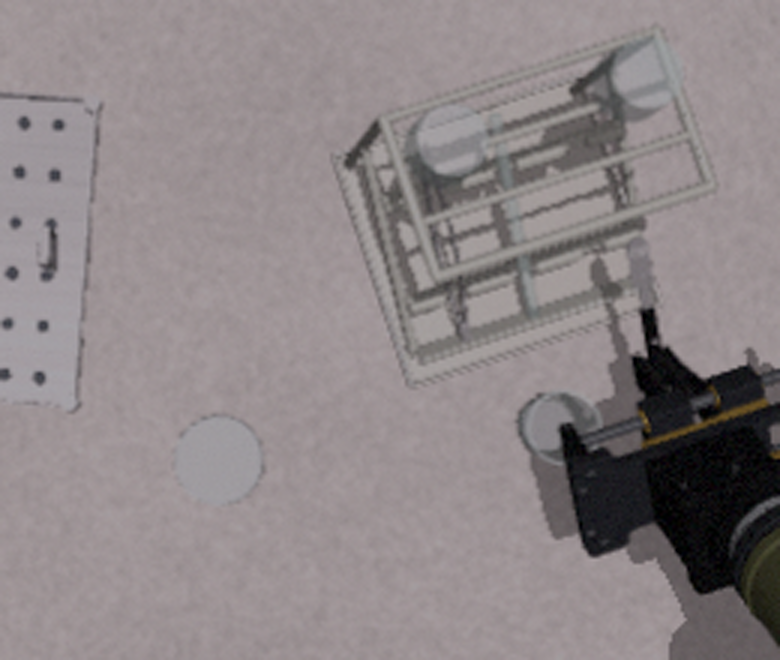

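```bash
python3 - <<'E'
from plan import *
o=caspose(0,0,0)[1]
m=rackpose(0,0,0,tilt=5)[1]
A0=(np.array([.405,-.305,.225]),m)
A=(np.array([.44,-.12,.225]),o)
B=caspose(-.010,-.044,.10); print(B[0])
rows([A0,A,B],0,vmax=.045,rmax=8)
E
```

```text
[0.5393 0.1745 0.159 ]
17 0 0.0079 -0.0007 -0.015 0 -7.5 0.1; 0 0.0058 -0.0008 -0.0159 0 -7.5 0; 0 0.0038 -0.0008 -0.0165 0 -7.6 0.1; 0 0.0015 -0.0007 -0.0169 0 -7.5 0.1; 0 0.0173 -0.0334 0.0015 -0.2 -1 4.4; 0 0.0147 -0.0347 0.0011 -0.2 -1 4.5; 0 0.012 -0.0357 0.0008 -0.2 -0.9 4.4; 0 0.0092 -0.0365 0.0004 -0.2 -1 4.5; 0 0.0063 -0.0371 0.0002 -0.2 -1 4.4; 0 0.0089 -0.0378 0.0082 0 0 0; 0 0.0088 -0.0379 0.0083 0 0 0; 0 0.0089 -0.0378 0.0082 0 0 0; 0 0.0088 -0.0378 0.0083 0 0 0; 0 0.0089 -0.0378 0.0082 0 0 0; 0 0.0089 -0.0379 0.0083 0 0 0; 0 0.0088 -0.0378 0.0082 0 0 0; 0 0.0089 -0.0378 0.0082 0 0 0
end [0.5394 0.1744 0.159 ] [179.9761  -0.0171  -5.4548]
```

{"method": "carry_out", "body": {
  "increments": "0 0.008 -0.0005 -0.015 0 -7.5 0.1; 0 0.006 -0.001 -0.016 0 -7.5 0; 0 0.004 -0.001 -0.0165 0 -7.5 0.1; 0 0.0015 -0.0005 -0.017 0 -7.5 0.1; 0 0.0175 -0.0335 0.0015 -0.2 -1 4.4; 0 0.0145 -0.0345 0.001 -0.2 -1 4.5; 0 0.012 -0.0355 0.001 -0.2 -0.9 4.4; 0 0.009 -0.0365 0.0005 -0.2 -1 4.5; 0 0.0065 -0.037 0 -0.2 -1 4.4; 0 0.009 -0.038 0.004 0 0 0; 0 0.009 -0.038 0.004 0 0 0; 0 0.009 -0.038 0.004 0 0 0; 0 0.009 -0.038 0.006 0 0 0; 0 0.009 -0.038 0.006 0 0 0; 0 0.009 -0.038 0.008 0 0 0; 0 0.009 -0.03 0.008 0 0 0; 0 0.009 -0.02 0.008 0 0 0; 0 0 0 0 0 0 0"
}}

```text
time_s: 8.57
tool_pos: [0.5518, 0.19, 0.1791]
tool_rot: [-179.5, 0.3, -4.5]
force: [0.3, 0.2, 0.1]
grip_width: 0.009
```

```bash
python3 - <<'E'
from plan import *
B=caspose(-.010,-.044,.10);err(B)
s=read_camera("scene");p=read_camera("top")
ax=caspose(-.01,-.044,.1)
P,Q=cur(); g=P+Q[:,2]*.059
crop(s,(240,60,440,270),2.7,"pics/e1.png",proj(s,[g,g+Q[:,0]*.107]));crop(p,(125,165,325,325),4,"pics/e2.png",proj(p,[g,g+Q[:,0]*.107]))
print(get_obs()["grip_width"])
E
```

```text
err tool axes mm [-11.1043  16.6547  19.9802] deg [-0.4876  0.3007  0.9496]
0.008448831598028865
```

View pics/e1.png

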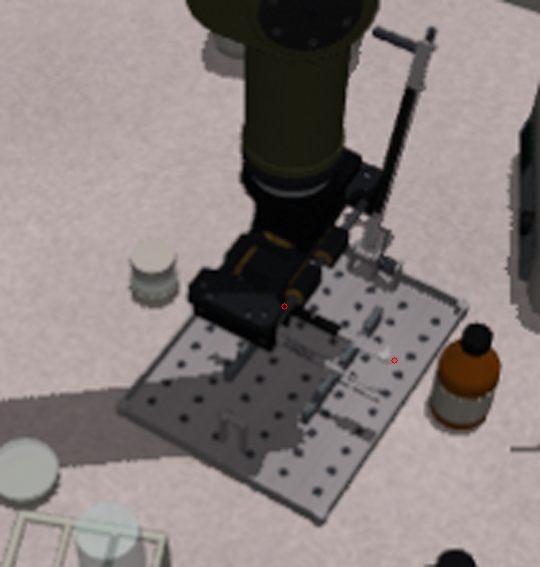

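View pics/e2.png

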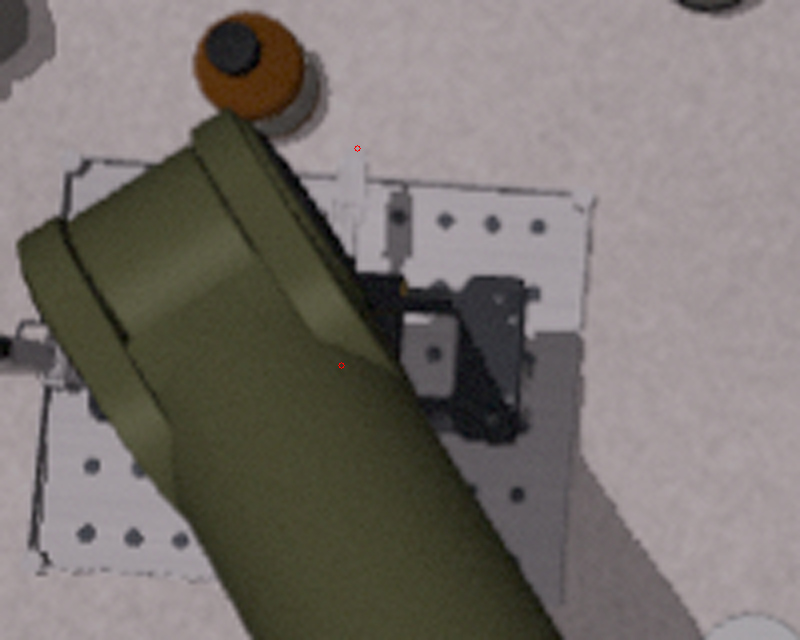

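```bash
python3 - <<'E'
from plan import *
print(get_obs()["qpos"])
rows([caspose(-.010,-.044,.055)],0,vmax=.016)
E
```

```text
[  14.3732   20.0417  -42.3188   99.5207   14.1318   66.0577 -126.7071]
5 0 -0.0022 0.0029 0.0131 -0.1 0 0.2; 0 -0.0023 0.0029 0.0131 0 0.1 0.1; 0 -0.0022 0.0029 0.0131 -0.1 0 0.2; 0 -0.0023 0.0029 0.0131 -0.1 0.1 0.1; 0 -0.0022 0.0028 0.0132 -0.1 0 0.2
end [0.5394 0.1745 0.114 ] [179.9739   0.0432  -5.4997]
```

{"method": "carry_out", "body": {
  "increments": "0 -0.0025 0.003 0.013 -0.1 0 0.2; 0 -0.0025 0.003 0.013 0 0.1 0.1; 0 -0.002 0.003 0.013 -0.1 0 0.2; 0 -0.002 0.003 0.012 -0.1 0.1 0.1; 0 -0.002 0.002 0.009 -0.1 0 0.2; 0 0 0 0 0 0 0"
}}

```text
time_s: 9.43
tool_pos: [0.538, 0.1699, 0.115]
tool_rot: [179.8, 0.1, -5.8]
force: [-0.4, 0.6, 0.3]
grip_width: 0.0086
```

```bash
python3 - <<'E'
from plan import *
err(caspose(-.010,-.044,.055))
s=read_camera("scene")
P,Q=cur(); g=P+Q[:,2]*.059
N=ap(Mc,[(.042,-.044,.016),(-.042,-.044,.016)])
crop(s,(280,130,440,290),4,"pics/f1.png",proj(s,np.vstack([g,g+Q[:,0]*.107,N])))
rows([caspose(-.010,-.044,.026)],0,vmax=.008)
E
```

```text
err tool axes mm [ 0.857  -4.7248  0.9965] deg [ 0.2277  0.0735 -0.3504]
4 0 0.0001 -0.0011 0.0076 0.1 0 -0.1; 0 0.0001 -0.0011 0.0077 0 0 -0.1; 0 0.0002 -0.0012 0.0076 0.1 0 -0.1; 0 0.0001 -0.0011 0.0077 0 0 0
end [0.5393 0.1745 0.085 ] [179.9981   0.0208  -5.5373]
```

View pics/f1.png

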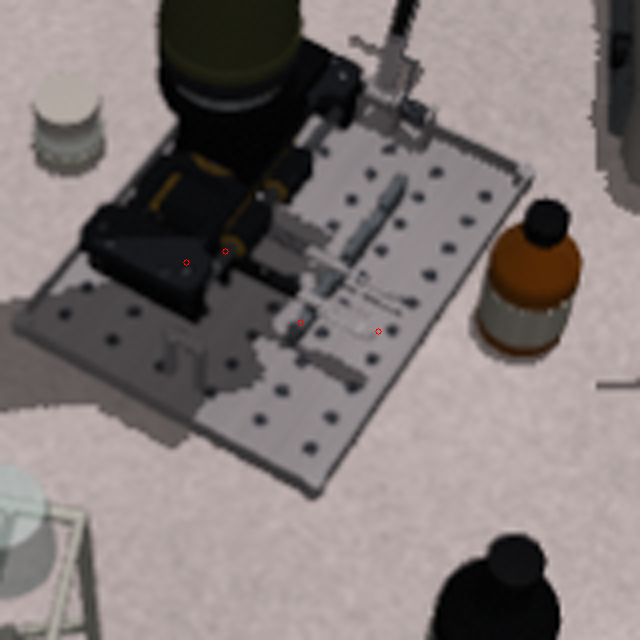

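{"method": "carry_out", "body": {
  "increments": "0 0.0005 -0.002 0.008 0.1 0 -0.1; 0 0.0005 -0.0015 0.008 0.1 0 -0.1; 0 0 -0.001 0.007 0 0 -0.1; 0 0 0 0.005 0 0 0; 0 0 0 0 0 0 0; 0 0 0 0 0 0 0"
}}

```text
time_s: 10.22
tool_pos: [0.5408, 0.1758, 0.0864]
tool_rot: [-179.9, -0.1, -5.5]
force: [0.4, -0.1, -0.4]
grip_width: 0.0085
```

```bash
python3 - <<'E'
from plan import *
err(caspose(-.010,-.044,.0205))
s=read_camera("scene")
P,Q=cur(); g=P+Q[:,2]*.059
N=ap(Mc,[(.042,-.044,.016),(-.042,-.044,.016)])
crop(s,(280,130,440,290),4,"pics/f2.png",proj(s,np.vstack([g,g+Q[:,0]*.107,N])))
E
```

```text
err tool axes mm [-1.3616  1.4524  6.8857] deg [-0.0839 -0.0734  0.0209]
```

View pics/f2.png

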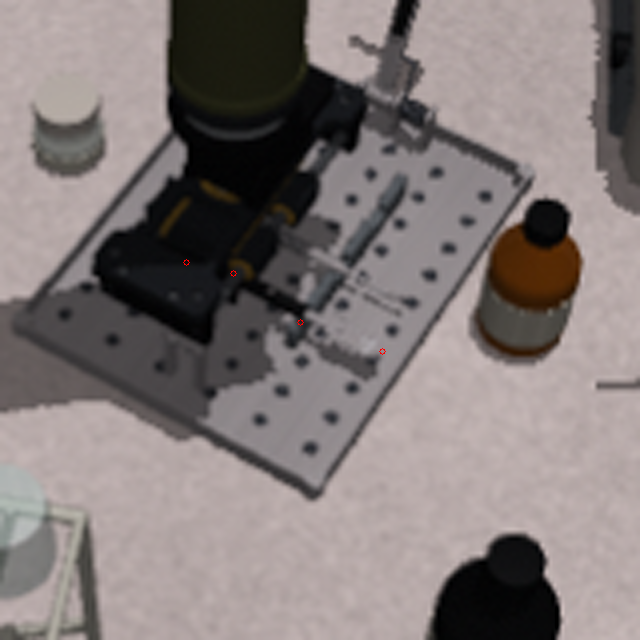

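{"method": "carry_out", "body": {
  "increments": "0 -0.001 0.0015 0.004 0 0 0; 0 -0.0005 0 0.003 0 0 0; 0 0 0 0 0 0 0; 0 0 0 0 0 0 0"
}}

```text
time_s: 10.78
tool_pos: [0.5396, 0.1741, 0.08]
tool_rot: [-179.9, -0.2, -5.5]
force: [-0.2, -0.8, 1.0]
grip_width: 0.0085
```

```bash
python3 - <<'E'
from plan import *
err(caspose(-.010,-.044,.0205)); print(get_obs()["force"])
E
```

```text
err tool axes mm [-0.2691 -0.3007  0.5467] deg [-0.0643 -0.1508 -0.0093]
[-0.1595 -0.7741  1.0303]
```

{"method": "carry_out", "body": {
  "increments": "0.15 0 0 0 0 0 0; 0.3 0 0 0 0 0 0; 0.3 0 0 0 0 0 0; 0.3 0 0 0 0 0 0; 0.3 0 0 -0.012 0 0 0; 0.3 0 0 -0.025 0 0 0; 0.35 0 0 -0.035 0 0 0; 0.4 0 0 -0.03 0 0 0"
}}

```text
time_s: 11.78
tool_pos: [0.538, 0.1739, 0.1843]
tool_rot: [-180.0, 0.1, -5.4]
force: [-0.6, 0.7, -1.5]
grip_width: 0.0328
```

```bash
python3 - <<'E'
from plan import *
print(get_obs()["qpos"])
m=rackpose(0,0,0,tilt=20)[1]
A=(np.array([.44,-.05,.24]),m)
pre=rackpose(.05,-.010,.16); print(pre[0])
rows([A,pre],0.4,vmax=.045,rmax=8)
E
```

```text
[  16.2296   17.4788  -42.7146  101.72     12.8203   65.8398 -125.9157]
[ 0.4402 -0.1942  0.2053]
10 0.4 -0.0127 0.0387 -0.0093 0.6 3.3 -3.7; 0.4 -0.0147 0.0377 -0.0105 0.7 3.3 -3.6; 0.4 -0.0163 0.0366 -0.0118 0.6 3.3 -3.7; 0.4 -0.0179 0.0353 -0.0132 0.6 3.3 -3.7; 0.4 -0.0194 0.034 -0.0147 0.7 3.3 -3.6; 0.4 -0.0205 0.0326 -0.0162 0.6 3.3 -3.7; 0.4 -0.0127 0.0345 0.0046 0 3.8 0; 0.4 -0.013 0.0345 0.0038 0 3.7 0; 0.4 -0.0132 0.0346 0.0029 0 3.8 0; 0.4 -0.0134 0.0345 0.0021 0 3.7 0
end [ 0.4402 -0.1942  0.2053] [179.9797 -34.9845  16.7766]
```

{"method": "carry_out", "body": {
  "increments": "0.4 -0.0125 0.0385 -0.0095 0.6 3.3 -3.7; 0.4 -0.0145 0.0375 -0.0105 0.7 3.3 -3.6; 0.4 -0.0165 0.0365 -0.012 0.6 3.3 -3.7; 0.4 -0.018 0.0355 -0.013 0.6 3.3 -3.7; 0.4 -0.0195 0.034 -0.0145 0.7 3.3 -3.6; 0.4 -0.0205 0.0325 -0.016 0.6 3.3 -3.7; 0.4 -0.0125 0.0345 0.0045 0 3.8 0; 0.4 -0.013 0.0345 0.004 0 3.7 0; 0.4 -0.013 0.0345 0.003 0 3.8 0; 0.4 -0.0135 0.022 0.002 0 3.7 0; 0.4 0 0 0 0 0 0"
}}

```text
time_s: 13.15
tool_pos: [0.4431, -0.1894, 0.2174]
tool_rot: [178.9, -37.2, 18.6]
force: [-0.1, 0.2, -0.1]
grip_width: 0.0348
```

```bash
python3 - <<'E'
from plan import *
err(rackpose(.05,-.010,.16)); rows([rackpose(.05,-.010,.09)],0.4,vmax=.025)
s=read_camera("scene"); p=read_camera("top"); print(get_obs()["qpos"])
N=ap(Mc,[(.042,-.044,.0205),(-.042,-.044,.0205),(.0,-.044,.0205),(.097,-.044,.0165),(-.08,-.044,.0205)])
crop(s,(280,130,420,270),4,"pics/g1.png",proj(s,N))
crop(p,(125,195,285,325),5,"pics/g2.png",proj(p,N))
crop(p,(340,180,490,315),5,"pics/g3.png",proj(p,[rackpose(.05,-.01,0)[0]]))
E
```

```text
err tool axes mm [-10.7579   3.4509   7.0827] deg [ 0.0497 -2.1988  1.4421]
4 0.4 -0.0034 0.0008 0.0193 0 -0.5 0.4; 0.4 -0.0031 0.0009 0.0192 0 -0.6 0.3; 0.4 -0.003 0.0009 0.0194 0 -0.5 0.4; 0.4 -0.0028 0.0009 0.0193 0 -0.6 0.3
end [ 0.4786 -0.1826  0.148 ] [179.9223 -34.9994  16.8207]
[ 37.4323 -10.5073  -0.1419 129.99   -43.4044  45.5644  -7.0703]
```

View pics/g1.png

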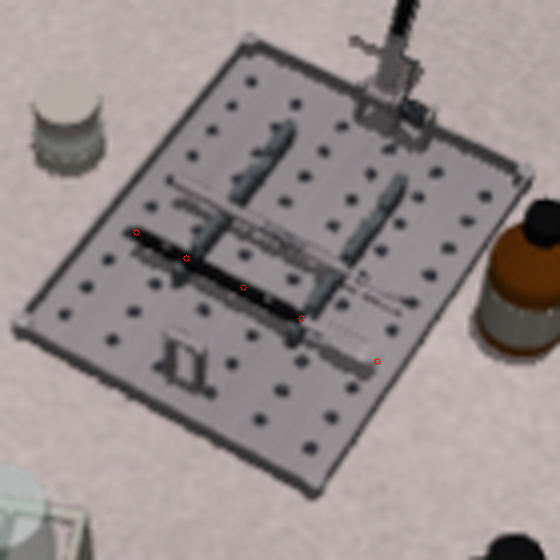

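View pics/g2.png

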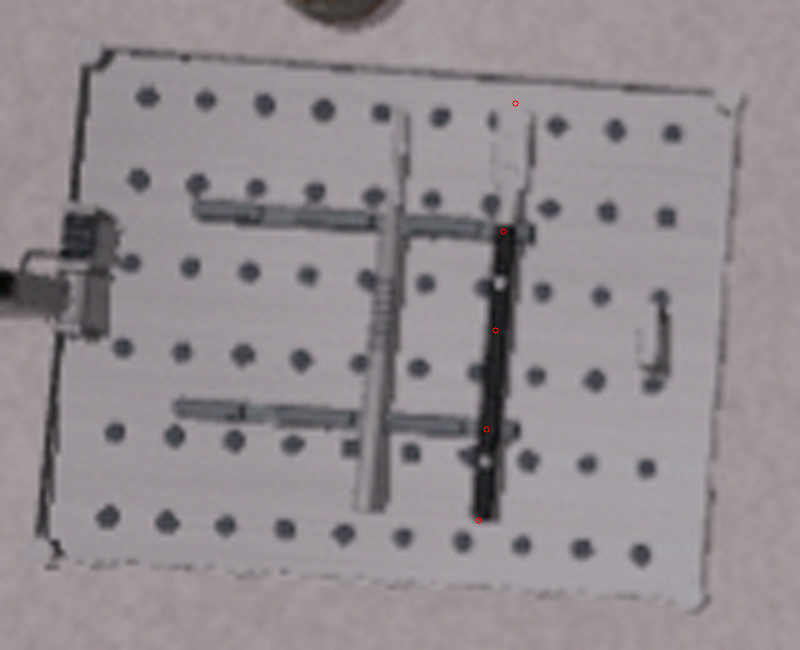

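View pics/g3.png

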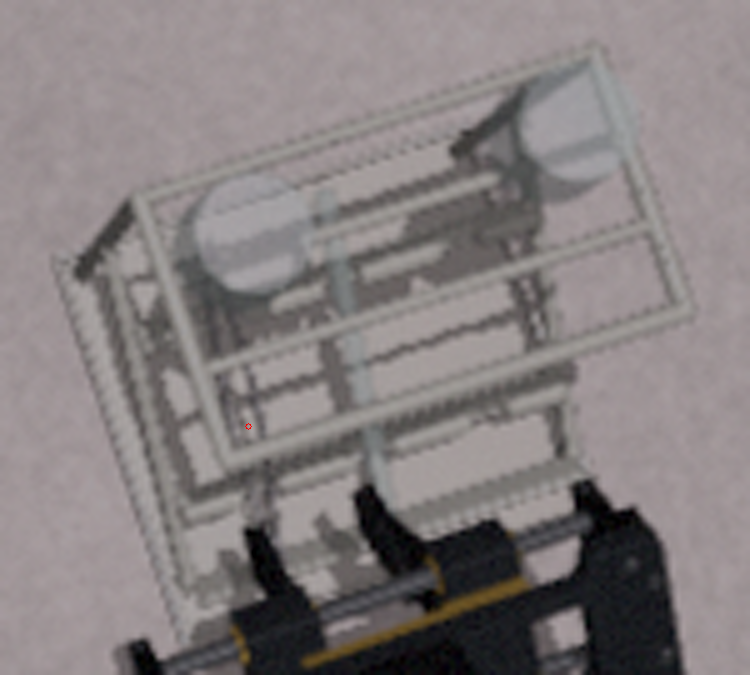

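{"method": "carry_out", "body": {
  "increments": "0.4 -0.0035 0.001 0.0195 0 -0.5 0.4; 0.4 -0.003 0.001 0.019 0 -0.6 0.3; 0.4 -0.003 0.001 0.017 0 -0.5 0.4; 0.4 -0.002 0.0005 0.01 0 -0.4 0.3; 0.4 0 0 0 0 0 0; 0.4 0 0 0 0 0 0"
}}

```text
time_s: 14.0
tool_pos: [0.4791, -0.1768, 0.1627]
tool_rot: [179.4, -35.4, 18.0]
force: [0.2, -0.3, 0.0]
grip_width: 0.0347
```

```bash
python3 - <<'E'
from plan import *
err(rackpose(.05,-.010,.09)); rows([rackpose(.05,-.010,.059)],0.4,vmax=.010)
p=read_camera("top"); print(get_obs()["qpos"])
P,Q=cur()
crop(p,(340,180,490,315),5,"pics/i3.png",proj(p,[rackpose(.05,-.01,0)[0],P+Q[:,2]*.07]))
E
```

```text
err tool axes mm [-10.4096   5.2784  10.7515] deg [-0.1427 -0.3883  1.0207]
5 0.4 -0.0021 0.0011 0.0084 0 -0.1 0.2; 0.4 -0.0021 0.001 0.0083 -0.1 -0.1 0.2; 0.4 -0.0021 0.0011 0.0084 0 0 0.2; 0.4 -0.0021 0.0011 0.0083 0 -0.1 0.2; 0.4 -0.0021 0.0011 0.0084 0 -0.1 0.2
end [ 0.4956 -0.1775  0.1226] [-179.972   -34.9883   16.7958]
[ 34.7055  -2.6344  -2.608  129.8138 -46.3263  37.4221  -6.2077]
```

View pics/i3.png

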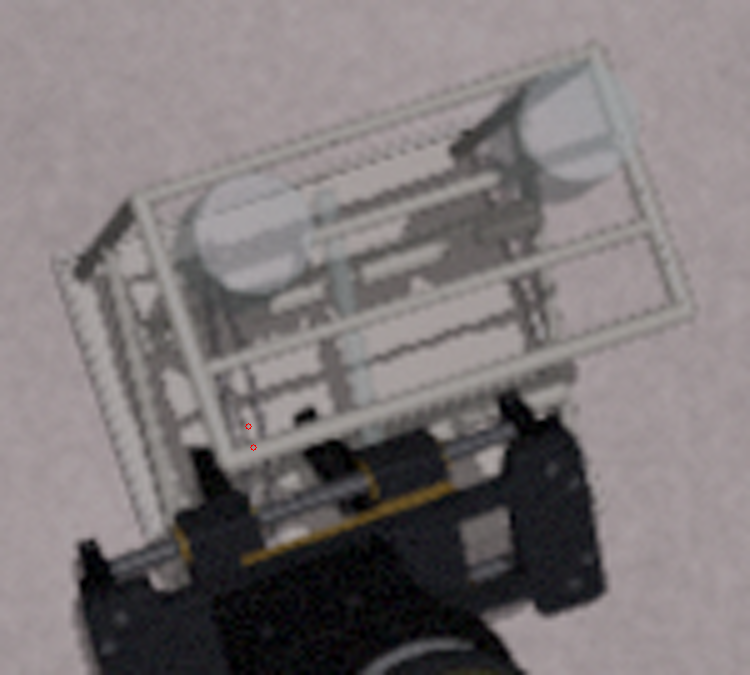

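{"method": "carry_out", "body": {
  "increments": "0.4 -0.003 0.0015 0.0085 0 -0.1 0.2; 0.4 -0.003 0.0015 0.0085 0 -0.1 0.2; 0.4 -0.0025 0.0015 0.0085 0 0 0.2; 0.4 -0.001 0.0005 0.0075 0 -0.1 0.2; 0.4 0 0 0.0045 0 0 0.1; 0.4 0 0 0 0 0 0; 0.4 0 0 0 0 0 0"
}}

```text
time_s: 14.92
tool_pos: [0.4948, -0.1783, 0.1243]
tool_rot: [-179.9, -35.1, 16.8]
force: [-0.3, -1.2, 0.8]
grip_width: 0.0347
```

```bash
python3 - <<'E'
from plan import *
t=rackpose(.05,-.010,.059)
err(t); p=read_camera("top");s=read_camera("scene");err(t); print(get_obs()["qpos"])
P,Q=cur()
crop(p,(340,180,490,315),5,"pics/j3.png",proj(p,[rackpose(.05,-.01,0)[0],P+Q[:,2]*.07]))
crop(s,(205,240,320,395),3.8,"pics/j1.png",proj(s,[rackpose(.05,-.01,0)[0],P+Q[:,2]*.07]))
E
```

```text
err tool axes mm [-0.131  -0.5979  2.0262] deg [-0.083  -0.0779  0.0008]
err tool axes mm [-0.1908 -0.6335  2.1551] deg [-0.0713 -0.0865  0.0059]
[ 33.9449   2.9498  -3.1164 129.6568 -51.0911  32.9327  -1.9096]
```

View pics/j3.png

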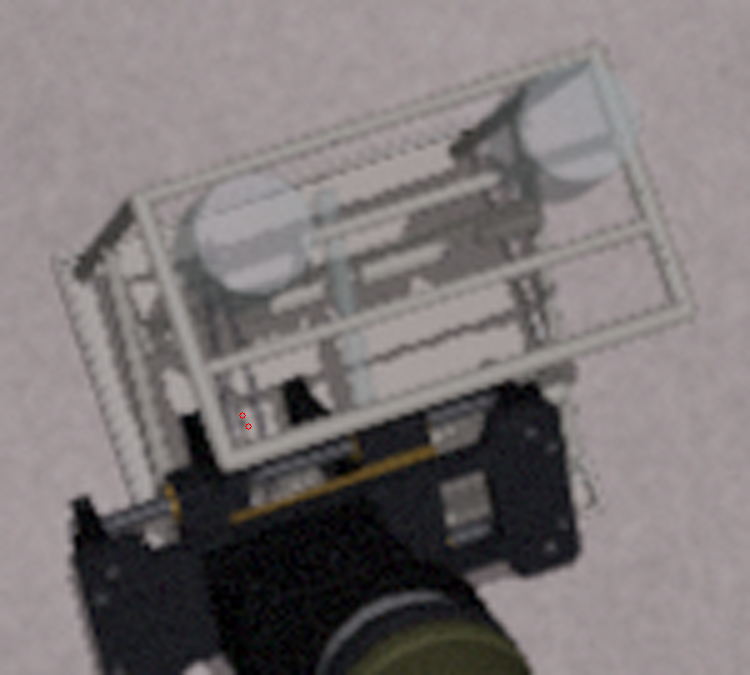

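View pics/j1.png

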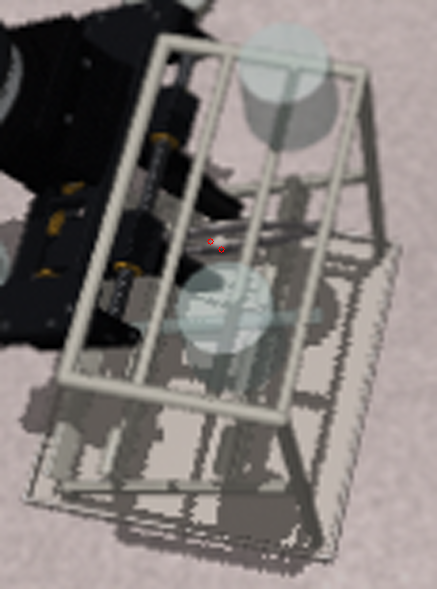

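{"method": "carry_out", "body": {
  "increments": "0.4 0 -0.0005 0.002 0 0 0; 0.15 0 0 0 0 0 0; 0.05 0 0 0 0 0 0; 0 0 0 0 0 0 0; 0 0 0 0 0 0 0; 0 0 0 0 0 0 0; 0 0 0 0 0 0 0",
  "force": 25
}}

```text
time_s: 15.9
tool_pos: [0.4959, -0.1777, 0.1233]
tool_rot: [-180.0, -35.1, 16.8]
force: [-0.4, 0.8, 0.6]
grip_width: 0.0134
```

```bash
python3 - <<'E'
from plan import *
err(rackpose(.05,-.010,.059)); print(get_obs()["force"])
q=rackpose(.05,-.010,.10); q2=rackpose(.05,-.010,.10,dx=-.06); q3=rackpose(.15,-.010,.10,dx=-.06,dz=.03,tilt=28)
print(q2[0],q3[0])
rows([q,q2,q3],0,vmax=.025)
E
```

```text
err tool axes mm [-0.6006 -0.329   0.4958] deg [-0.022  -0.1311  0.0241]
[-0.4062  0.7835  0.6096]
[ 0.4157 -0.2016  0.1562] [ 0.3968 -0.1028  0.1926]
10 0 -0.0003 -0.0002 -0.0203 0 -0.1 0; 0 -0.0002 -0.0001 -0.0202 0 0 0; 0 -0.0164 -0 -0.0115 0 0 0; 0 -0.0164 -0.0001 -0.0115 0 0 0; 0 -0.0164 0 -0.0114 0 0 0; 0 0.0059 -0.02 -0.0048 0 -1.4 0; 0 0.0058 -0.02 -0.0049 0 -1.4 0; 0 0.0056 -0.02 -0.005 0 -1.4 0; 0 0.0056 -0.02 -0.0052 0 -1.4 0; 0 0.0054 -0.02 -0.0053 0 -1.4 0
end [ 0.3968 -0.1028  0.1926] [-179.9953  -28.0311   16.8006]
```

{"method": "carry_out", "body": {
  "increments": "0 0 0 -0.0205 0 0 0; 0 0 0 -0.0205 0 0 0; 0 -0.0165 0 -0.0115 0 0 0; 0 -0.0165 0 -0.0115 0 0 0; 0 -0.01 0 -0.007 0 0 0; 0 0 0 0 0 0 0"
}}

```text
time_s: 16.65
tool_pos: [0.4183, -0.2003, 0.1554]
tool_rot: [-179.8, -35.0, 16.7]
force: [0.7, 0.4, -0.0]
grip_width: 0.0138
```

```bash
python3 - <<'E'
from plan import *
err(rackpose(.05,-.010,.10,dx=-.06)); print(get_obs()["qpos"],get_obs()["grip_width"])
s=read_camera("scene");p=read_camera("top")
P,Q=cur();g=P+Q[:,2]*.059; L=[g,g+Q[:,0]*.09,g-Q[:,0]*.07]
crop(s,(100,130,400,400),2,"pics/k1.png",proj(s,L));crop(p,(300,180,500,340),4,"pics/k2.png",proj(p,L))
E
```

```text
err tool axes mm [-1.8883  0.4319 -2.3205] deg [-0.117  -0.0257 -0.0718]
[ 38.4757  -6.1666   1.775  133.9165 -46.3033  41.5757  -0.2904] 0.013780755234074628
```

View pics/k1.png

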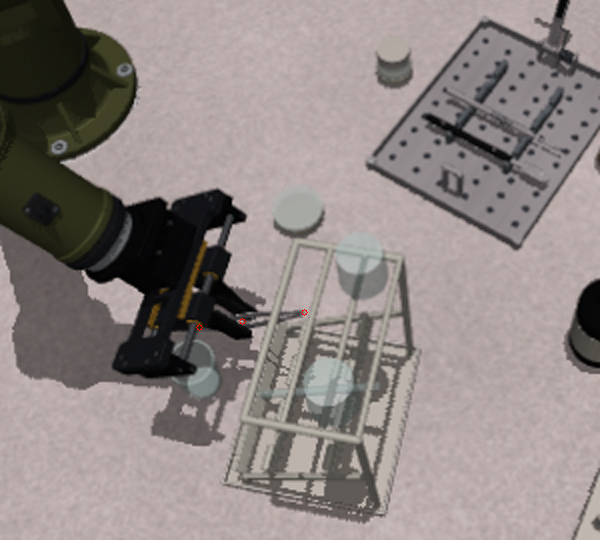

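View pics/k2.png

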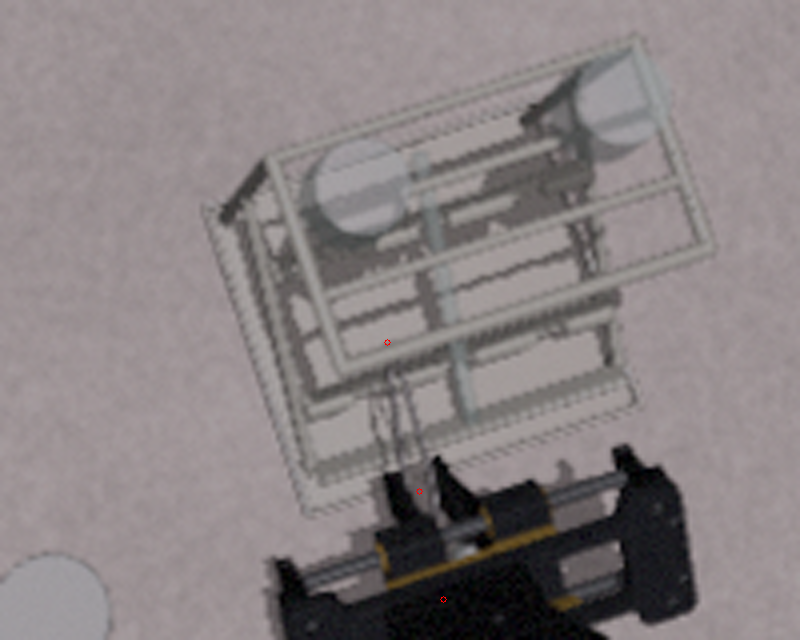

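```bash
python3 - <<'E'
from plan import *
A=(np.array([.425,-.08,.205]),rackpose(0,0,0,tilt=18)[1])
A2=(np.array([.47,.05,.225]),caspose(0,0,0)[1])
B=caspose(-.010,.048,.12,phi=7); print(B[0])
rows([A,A2,B],0,vmax=.035,rmax=7)
E
```

```text
[0.5475 0.2589 0.1786]
16 0 0.0153 -0.0283 -0.0043 0 -4.3 0; 0 0.0149 -0.0283 -0.0054 -0.1 -4.2 0; 0 0.0145 -0.0282 -0.0065 0 -4.3 0; 0 0.0139 -0.0283 -0.0076 0 -4.2 0; 0 0.0166 -0.0223 0.0012 -0.7 -3.6 4.4; 0 0.0148 -0.0235 -0.0001 -0.7 -3.5 4.5; 0 0.013 -0.0246 -0.0012 -0.7 -3.6 4.4; 0 0.0109 -0.0255 -0.0022 -0.7 -3.5 4.4; 0 0.0087 -0.0262 -0.0032 -0.7 -3.6 4.4; 0 0.0082 -0.0307 0.0067 1 0 0; 0 0.0082 -0.0307 0.0071 1 0 0; 0 0.0081 -0.0305 0.0078 1 0 0; 0 0.0082 -0.0303 0.0082 1 0 0; 0 0.0082 -0.0302 0.0088 1 0 0; 0 0.0082 -0.0301 0.0093 1 0 0; 0 0.0082 -0.0299 0.0098 1 0 0
end [0.5475 0.2589 0.1786] [-172.9586   -0.0011   -5.4597]
```

{"method": "carry_out", "body": {
  "increments": "0 0.0155 -0.0285 -0.0045 0 -4.3 0; 0 0.015 -0.0285 -0.0055 -0.1 -4.2 0; 0 0.0145 -0.028 -0.0065 0 -4.3 0; 0 0.014 -0.0285 -0.0075 0 -4.2 0; 0 0.0165 -0.0225 0.001 -0.7 -3.6 4.4; 0 0.015 -0.0235 0 -0.7 -3.5 4.5; 0 0.013 -0.0245 -0.001 -0.7 -3.6 4.4; 0 0.011 -0.0255 -0.002 -0.7 -3.5 4.4; 0 0.0085 -0.026 -0.003 -0.7 -3.6 4.4; 0 0.008 -0.0305 0.006 1 0 0; 0 0.008 -0.0305 0.006 1 0 0; 0 0.008 -0.0305 0.006 1 0 0; 0 0.008 -0.03 0.006 1 0 0; 0 0.008 -0.022 0.004 1 0 0; 0 0 0 0 0 0 0"
}}

```text
time_s: 18.62
tool_pos: [0.5322, 0.2145, 0.2023]
tool_rot: [-174.4, 1.1, -5.6]
force: [-0.5, 0.3, -0.5]
grip_width: 0.0135
```

```bash
python3 - <<'E'
from plan import *
err(caspose(-.010,.048,.12,phi=7)); print(get_obs()["qpos"],get_obs()["grip_width"])
rows([caspose(-.010,.048,.075,phi=7)],0,vmax=.015)
s=read_camera("scene");p=read_camera("top")
P,Q=cur();g=P+Q[:,2]*.059; L=[g,g+Q[:,0]*.09,g-Q[:,0]*.07]
crop(s,(240,40,440,250),2.7,"pics/l1.png",proj(s,L));crop(p,(30,165,290,345),3,"pics/l2.png",proj(p,L))
E
```

```text
err tool axes mm [ 11.3215 -43.1698  27.8549] deg [ 1.4161  1.0544 -0.1944]
[  17.4826   17.1511  -45.6127  100.6248    7.5705   65.2804 -125.2843] 0.013494261869880987
6 0 0.002 -0.0065 0.0121 0.2 0.2 0; 0 0.002 -0.0064 0.0121 0.3 0.2 -0.1; 0 0.002 -0.0063 0.0122 0.2 0.1 0; 0 0.0019 -0.0064 0.0122 0.2 0.2 0; 0 0.0019 -0.0062 0.0122 0.3 0.2 -0.1; 0 0.0018 -0.0062 0.0123 0.2 0.2 0
end [0.5474 0.2589 0.1336] [-173.0161   -0.0459   -5.4942]
```

View pics/l1.png

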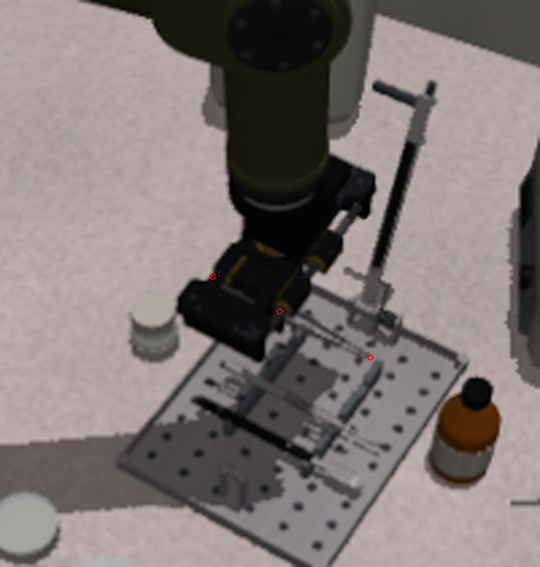

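View pics/l2.png

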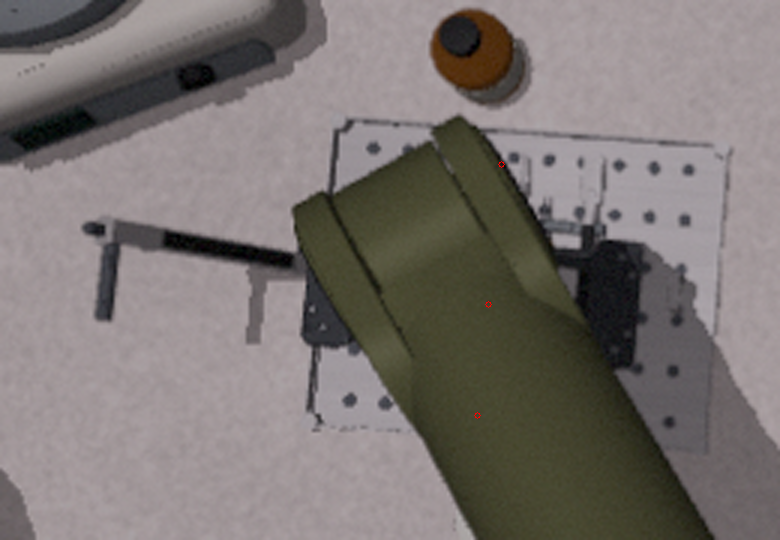

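{"method": "carry_out", "body": {
  "increments": "0 0.002 -0.009 0.009 0.2 0.2 0; 0 0.002 -0.0085 0.012 0.3 0.2 -0.1; 0 0.002 -0.008 0.012 0.2 0.1 0; 0 0.002 -0.0065 0.012 0.2 0.2 0; 0 0.002 -0.004 0.012 0.3 0.2 -0.1; 0 0.001 -0.002 0.008 0.2 0.2 0; 0 0 0 0 0 0 0"
}}

```text
time_s: 19.6
tool_pos: [0.5473, 0.2562, 0.1361]
tool_rot: [-173.2, -0.1, -5.8]
force: [-0.6, -0.8, 0.2]
grip_width: 0.0135
```

```bash
python3 - <<'E'
from plan import *
err(caspose(-.010,.048,.075,phi=7)); print(get_obs()["qpos"],get_obs()["force"])
rows([caspose(-.010,.048,.04,phi=7)],0,vmax=.009)
s=read_camera("scene");p=read_camera("top")
P,Q=cur();g=P+Q[:,2]*.059; L=[g,g+Q[:,0]*.09,g-Q[:,0]*.07]
crop(s,(280,40,440,240),3,"pics/m1.png",proj(s,L));crop(p,(30,165,290,345),3,"pics/m2.png",proj(p,L))
E
```

```text
err tool axes mm [-0.1139 -2.416   2.8025] deg [ 0.2041 -0.0932 -0.2553]
[  11.5427   24.1759  -43.8763  101.304    13.0397   57.3859 -131.6201] [-0.5637 -0.7831  0.2339]
5 0 -0 0.0003 0.0075 0 0 -0.1; 0 -0.0001 0.0004 0.0075 0.1 0 0; 0 0 0.0003 0.0075 0 -0.1 -0.1; 0 -0 0.0004 0.0075 0.1 0 0; 0 -0 0.0004 0.0076 0 0 -0.1
end [0.5475 0.2589 0.0985] [-173.0042    0.0014   -5.4495]
```

View pics/m1.png

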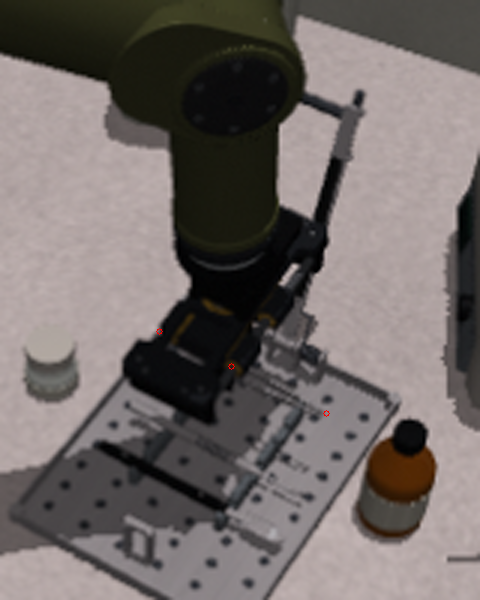

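View pics/m2.png

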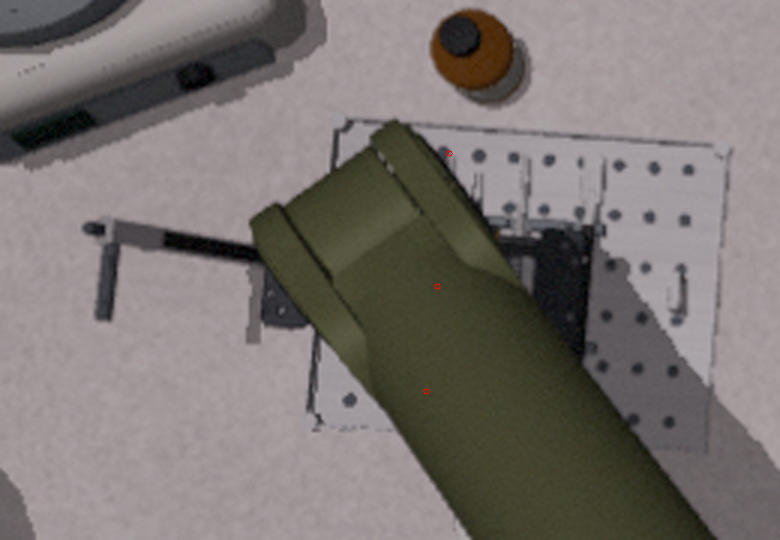

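{"method": "carry_out", "body": {
  "increments": "0 0 -0.001 0.008 0 0 -0.1; 0 0 0 0.0075 0.1 0 -0.1; 0 0 0.0005 0.0075 0 0 -0.1; 0 0 0.0005 0.0075 0.1 0 0; 0 0 0.0005 0.0065 0 0 0; 0 0 0 0 0 0 0"
}}

```text
time_s: 20.45
tool_pos: [0.5488, 0.2596, 0.0981]
tool_rot: [-173.0, -0.2, -5.5]
force: [0.4, 0.4, -0.4]
grip_width: 0.0135
```

```bash
python3 - <<'E'
from plan import *
err(caspose(-.010,.048,.022,phi=7)); print(get_obs()["force"])
s=read_camera("scene")
P,Q=cur();g=P+Q[:,2]*.059; L=np.vstack([[g,g+Q[:,0]*.09],ap(Mc,[(.042,.048,.016),(-.042,.048,.016)])])
crop(s,(280,60,440,240),3.3,"pics/n1.png",proj(s,L))
E
```

```text
err tool axes mm [-1.3597  2.935  17.2861] deg [-0.0128 -0.2373 -0.0104]
[ 0.4256  0.3952 -0.3662]
```

View pics/n1.png

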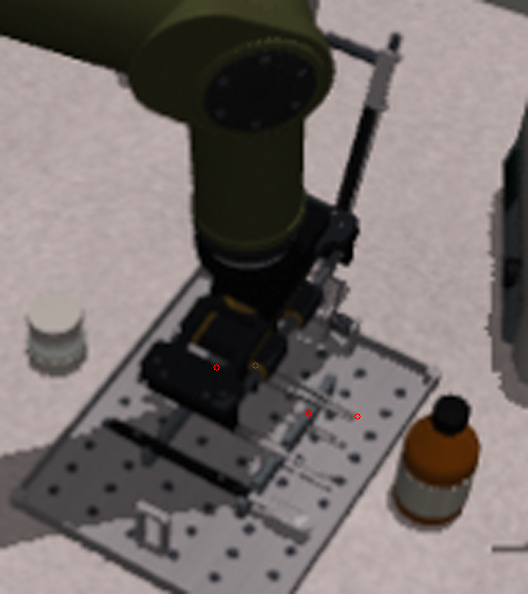

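{"method": "carry_out", "body": {
  "increments": "0 -0.0005 0.0008 0.005 0 0 0; 0 -0.0005 0.0008 0.005 0 0 0; 0 -0.0005 0.0008 0.004 0 -0.1 0; 0 0 0.0005 0.0025 0 -0.1 0; 0 0 0 0 0 0 0; 0 0 0 0 0 0 0"
}}

```text
time_s: 21.25
tool_pos: [0.5479, 0.2593, 0.0812]
tool_rot: [-172.9, -0.1, -5.5]
force: [-0.4, 0.5, -0.5]
grip_width: 0.0136
```

```bash
python3 - <<'E'
from plan import *
err(caspose(-.010,.048,.0215,phi=7)); print(get_obs()["force"])
E
```

```text
err tool axes mm [-0.3653  0.6031  1.1199] deg [-0.0718 -0.1246  0.007 ]
[-0.38    0.5379 -0.4941]
```

{"method": "carry_out", "body": {
  "increments": "0 0 0.0005 0.001 0 0 0; 0.2 0 0 0 0 0 0; 0.32 0 0 0 0 0 0; 0.32 0 0 0 0 0 0; 0.32 0 0 0 0 0 0; 0.32 0 0 -0.012 0 0 0; 0.32 0 0 -0.025 0 0 0; 0.32 0 0 -0.035 0 0 0; 0.32 0 0 -0.04 0 0 0; 0.32 -0.02 0.02 -0.04 0 0 0; 0.32 -0.02 0.02 -0.03 0 0 0"
}}

```text
time_s: 22.62
tool_pos: [0.5007, 0.2009, 0.2631]
tool_rot: [-172.8, -0.1, -5.3]
force: [0.5, -1.4, 0.4]
grip_width: 0.028
```

```bash
python3 - <<'E'
from plan import *
print(get_obs()["qpos"])
s=read_camera("scene");p=read_camera("top")
L=ap(Mc,[(0,.048,.0205),(.08,.048,.0205),(-.08,.048,.0205),(.0,-.044,.0205),(.042,.048,.016),(-.042,.048,.016)])
crop(s,(280,60,420,260),3,"pics/o1.png",proj(s,L));crop(p,(30,165,290,345),3,"pics/o2.png",proj(p,L))
E
```

```text
[  24.1826    7.8322  -48.5357  102.1283   -0.3807   69.1066 -119.075 ]
```

View pics/o1.png

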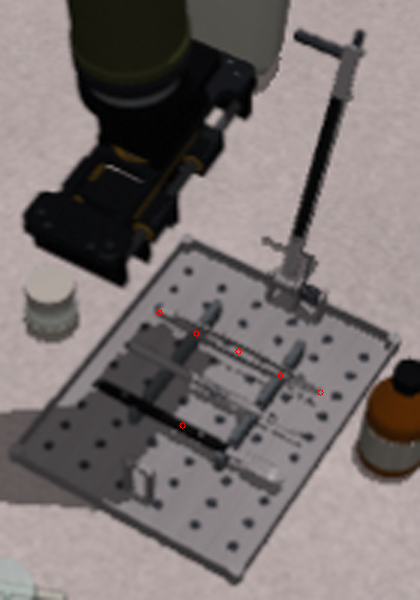

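View pics/o2.png

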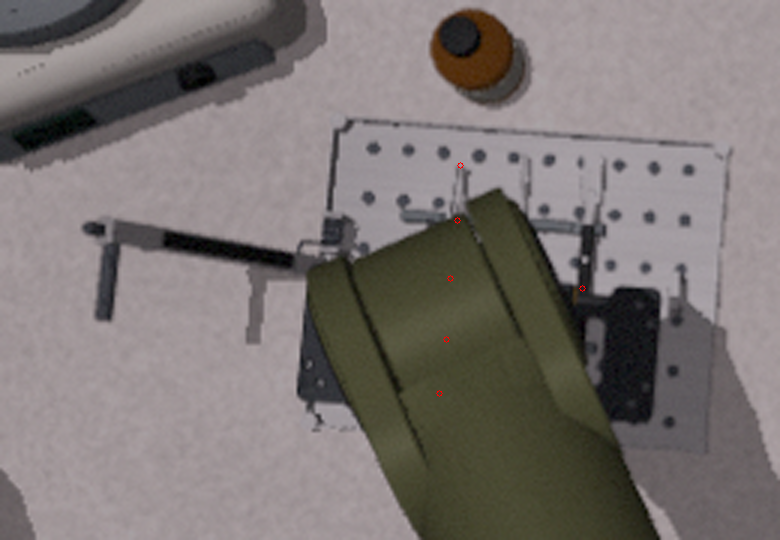

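{"method": "carry_out", "body": {
  "increments": "0.4 -0.01 0 -0.04 -3.5 0 -8; 0.4 0 0 -0.04 -3.5 0 -8; 0.4 0 0 -0.02 0 0 -8; 0.4 0 0 0 0 0 -8"
}}

```text
time_s: 23.22
tool_pos: [0.4894, 0.1943, 0.3674]
tool_rot: [179.1, -1.2, 27.5]
force: [-0.4, 0.1, 0.1]
grip_width: 0.0347
```

```bash
python3 - <<'E'
from plan import *
o=get_obs();print(o["qpos"],o["tool_pos"],o["tool_rot"])
E
```

```text
[ 24.3141   3.832  -51.1676  93.1243   3.908   83.2942 -89.7058] [0.4894 0.1943 0.3674] [179.0881  -1.1785  27.48  ]
```

```bash
cat >> plan.py <<'E'
def hp(th,r,depth=.059,x=-.032,phi=0):
    """TCP pose for handle at bar angle th, radius r; tool flipped"""
    y=.128-r*np.cos(th)+.007*np.sin(th); z=.0305+r*np.sin(th)+.007*np.cos(th)
    p,q=caspose(x,y,z,depth,phi)
    return p,q@R.from_euler('z',180,degrees=True).as_matrix()
E
python3 - <<'E'
from plan import *
P,Q=cur()
t=hp(1.9,.213); pre=(t[0]+[0,0,.06],t[1]); print(t[0],pre[0])
d=Q.T@(pre[0]-P); ang=R.from_matrix(Q.T@pre[1]).as_rotvec(degrees=True); print(ang)
# intermediate rotation by -z
st=[]
N=15;tot=-(180-(5.5+27.5)) 
mids=[]
for k in(1,2):
    f=k/3; mids.append((P+(pre[0]-P)*f, Q@R.from_euler('z',tot*f,degrees=True).as_matrix()))
rows(mids+[pre],0.4,n=[5,5,6])
E
```

```text
[0.5411 0.4229 0.2888] [0.5411 0.4229 0.3488]
[   1.8584    0.7224 -147.024 ]
16 0.4 0.0101 -0.012 0.0013 0 0 -9.8; 0.4 0.0119 -0.01 0.0012 0 0 -9.8; 0.4 0.0135 -0.0079 0.0013 0 0 -9.8; 0.4 0.0147 -0.0055 0.0012 0 0 -9.8; 0.4 0.0153 -0.0029 0.0013 0 0 -9.8; 0.4 0.0156 -0.0002 0.0013 0 0 -9.8; 0.4 0.0155 0.0024 0.0012 0 0 -9.8; 0.4 0.0148 0.005 0.0013 0 0 -9.8; 0.4 0.0137 0.0075 0.0012 0 0 -9.8; 0.4 0.0123 0.0096 0.0013 0 0 -9.8; 0.4 0.0087 0.0097 0.0011 0.1 0.2 -8.2; 0.4 0.0072 0.0108 0.001 0.1 0.3 -8.1; 0.4 0.0056 0.0118 0.0011 0.1 0.2 -8.2; 0.4 0.0039 0.0124 0.0011 0 0.3 -8.2; 0.4 0.002 0.0129 0.001 0.1 0.2 -8.2; 0.4 0.0002 0.013 0.0011 0.1 0.2 -8.1
end [0.5412 0.4229 0.3488] [179.9818   0.046  174.4734]
```

{"method": "carry_out", "body": {
  "increments": "0.4 0.01 -0.012 0 0 0 -9.8; 0.4 0.012 -0.01 0 0 0 -9.8; 0.4 0.0135 -0.008 0 0 0 -9.8; 0.4 0.0145 -0.0055 0 0 0 -9.8; 0.4 0.0155 -0.003 0 0 0 -9.8; 0.4 0.0155 0 0 0 0 -9.8; 0.4 0.0155 0.0025 0 0 0 -9.8; 0.4 0.015 0.005 0 0 0 -9.8; 0.4 0.0135 0.0075 0 0 0 -9.8; 0.4 0.0125 0.0095 0 0 0 -9.8; 0.4 0.0085 0.0095 0 0.1 0.2 -8.2; 0.4 0.007 0.011 0 0.1 0.3 -8; 0.4 0.0055 0.012 0 0.1 0.2 -8; 0.4 0.004 0.0125 0 0 0.3 -8; 0.4 0.002 0.01 0 0.1 0.2 -6; 0.4 0 0.006 0 0.1 0.2 -4; 0.4 0 0 0 0 0 0"
}}

```text
time_s: 25.35
tool_pos: [0.5336, 0.4304, 0.3595]
tool_rot: [179.7, -0.6, 172.5]
force: [-1.1, -0.2, -0.7]
grip_width: 0.0348
```

```bash
python3 - <<'E'
from plan import *
t=hp(1.9,.213);err(t); print(get_obs()["qpos"])
pre=(t[0]+[0,0,.045],t[1]); rows([pre],.4,vmax=.015)
s=read_camera("scene");p=read_camera("top")
P,Q=cur();g=P+Q[:,2]*.07;H=t[0]+t[1][:,2]*.059
crop(s,(300,0,440,180),3.5,"pics/q1.png",proj(s,[g,H]));crop(p,(30,165,230,345),4,"pics/q2.png",proj(p,[g,H]))
E
```

```text
err tool axes mm [-9.154  -6.8123 70.5975] deg [ 0.3455 -0.5521 -1.9648]
[  0.4468  37.613  -70.239   69.3164  34.5655  94.8611  20.83  ]
2 0.4 -0.0044 -0.0033 0.0128 0.2 -0.3 -1; 0.4 -0.0042 -0.0033 0.0128 0.1 -0.3 -1
end [0.5411 0.4229 0.3338] [179.9552   0.048  174.5404]
```

View pics/q1.png

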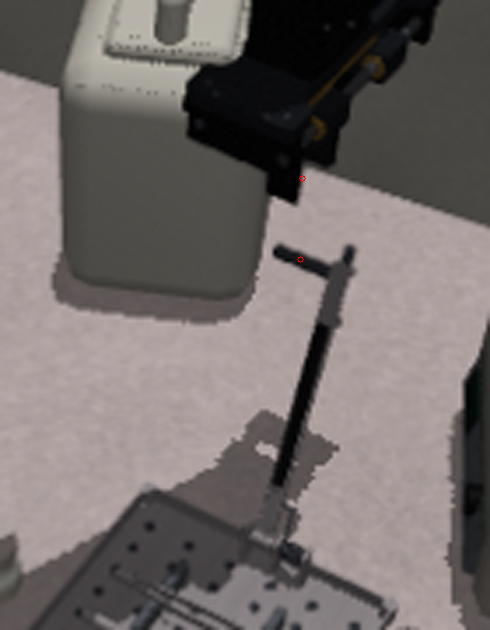

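View pics/q2.png

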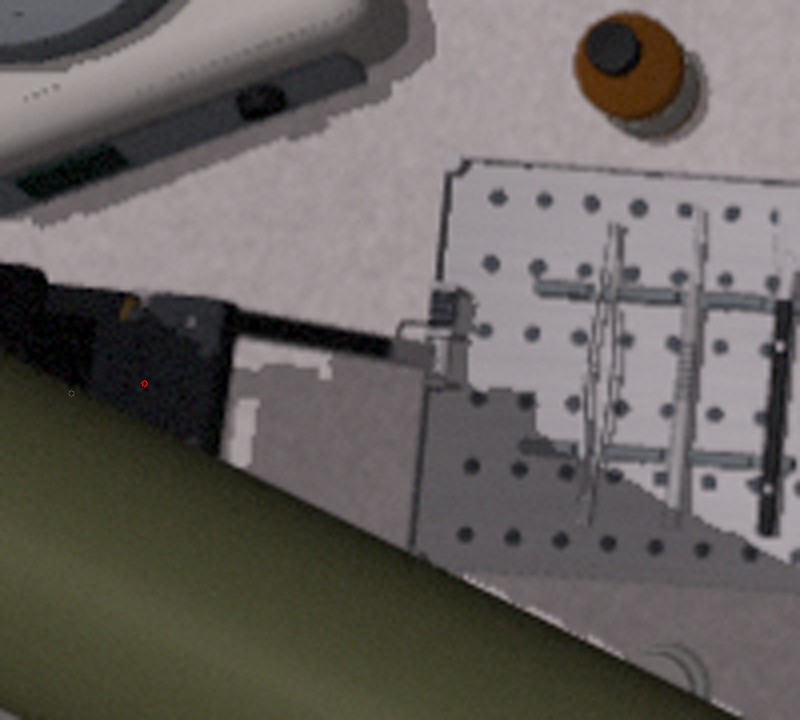

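{"method": "carry_out", "body": {
  "increments": "0.4 -0.0045 -0.004 0.012 0.2 -0.3 -1; 0.4 -0.0045 -0.003 0.012 0.1 -0.3 -1; 0.4 0 0 0.005 0 0 0; 0.4 0 0 0 0 0 0"
}}

```text
time_s: 25.95
tool_pos: [0.5428, 0.4195, 0.328]
tool_rot: [-179.9, 0.2, 174.4]
force: [-0.5, 0.1, -0.2]
grip_width: 0.0348
```

```bash
python3 - <<'E'
from plan import *
t=hp(1.9,.213);err(t); print(get_obs()["qpos"])
rows([t],.4,vmax=.012)
s=read_camera("scene")
P,Q=cur();g=P+Q[:,2]*.07;H=t[0]+t[1][:,2]*.059
crop(s,(300,0,440,180),3.5,"pics/r1.png",proj(s,[g,H]))
E
```

```text
err tool axes mm [ 2.1269  3.2893 39.1462] deg [-0.1144  0.1645 -0.0993]
[  2.1599  38.3814 -69.9649  72.492   35.9029  91.9304  22.8774]
4 0.4 0.0005 0.0008 0.0098 0 0 0; 0.4 0.0006 0.0008 0.0098 -0.1 0.1 0; 0.4 0.0005 0.0008 0.0098 0 0 -0.1; 0.4 0.0005 0.0009 0.0098 0 0.1 0
end [0.5411 0.423  0.2887] [-179.9856   -0.0354  174.5061]
```

View pics/r1.png

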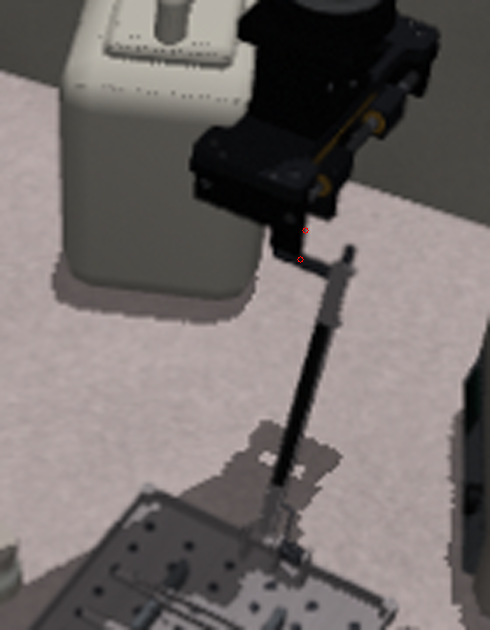

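{"method": "carry_out", "body": {
  "increments": "0.4 0.0008 0.001 0.01 0 0 0; 0.4 0.0006 0.001 0.01 -0.1 0.1 0; 0.4 0.0005 0.0008 0.01 0 0 -0.1; 0.4 0 0 0.006 0 0 0; 0.4 0 0 0 0 0 0"
}}

```text
time_s: 26.62
tool_pos: [0.5409, 0.4231, 0.2897]
tool_rot: [180.0, 0.1, 174.5]
force: [-0.1, 0.4, -0.6]
grip_width: 0.0346
```

```bash
python3 - <<'E'
from plan import *
t=hp(1.9,.213);err(t); print(get_obs()["qpos"],get_obs()["force"])
s=read_camera("scene")
P,Q=cur();g=P+Q[:,2]*.07;H=t[0]+t[1][:,2]*.059
crop(s,(330,0,440,120),5,"pics/s1.png",proj(s,[g,H]))
p=read_camera("top");crop(p,(30,205,150,305),6,"pics/s2.png",proj(p,[g,H]))
E
```

```text
err tool axes mm [-0.2937 -0.1931  0.9122] deg [0.0181 0.0676 0.0399]
[  2.4634  39.6262 -69.3454  75.7771  36.7135  88.3061  21.856 ] [-0.0701  0.3721 -0.5739]
```

View pics/s1.png

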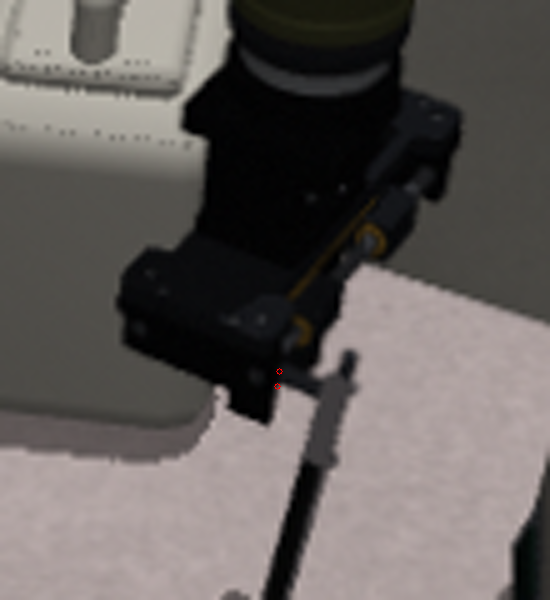

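View pics/s2.png

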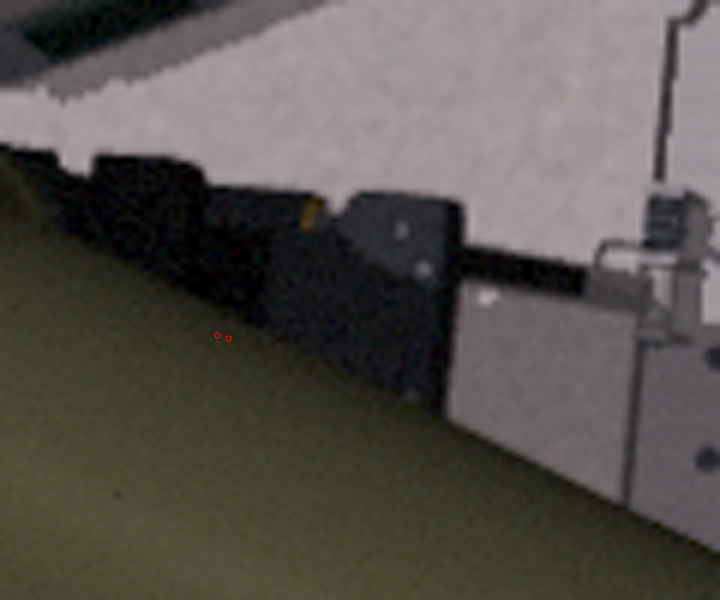

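Handle sits at the expected depth, just hidden behind the near finger at (275,385). Close on it gently.

{"method": "carry_out", "body": {
  "increments": "0.15 0 0 0 0 0 0; 0.05 0 0 0 0 0 0; 0 0 0 0 0 0 0; 0 0 0 0 0 0 0; 0 0 0 0 0 0 0; 0 0 0 0 0 0 0",
  "force": 35
}}

```text
time_s: 27.48
tool_pos: [0.5411, 0.4242, 0.2915]
tool_rot: [179.8, 0.2, 174.5]
force: [0.2, 1.4, -1.1]
grip_width: 0.009
```

```bash
python3 - <<'E'
from plan import *
t=hp(1.9,.213);err(t); o=get_obs();print(o["qpos"],o["force"],o["grip_width"])
s=read_camera("scene")
crop(s,(330,0,440,120),5,"pics/t1.png")
E
```

```text
err tool axes mm [-0.112  -1.3235  2.7208] deg [0.2077 0.1778 0.0429]
[  2.4449  39.5598 -69.4157  75.6594  36.702   88.252   21.8569] [ 0.2228  1.4019 -1.1363] 0.008990297770869009
```

View pics/t1.png

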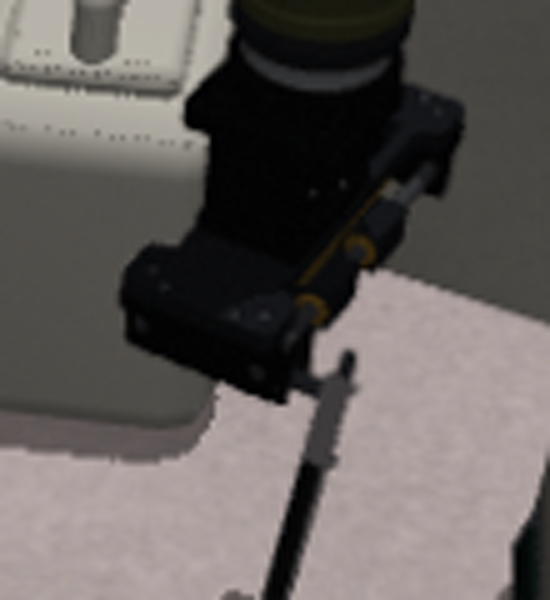

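{"method": "carry_out", "body": {
  "increments": "0 0 -0.001 0.003 0 0 0; 0 0 -0.001 0.003 0 0 0; 0 0 -0.001 0.003 0 0 0; 0 0 0 0 0 0 0; 0 0 0 0 0 0 0"
}}

```text
time_s: 28.15
tool_pos: [0.5408, 0.423, 0.288]
tool_rot: [179.4, 0.4, 174.6]
force: [0.3, 1.1, 0.2]
grip_width: 0.009
```

```bash
python3 - <<'E'
from plan import *
t=hp(1.9,.208);err(t); o=get_obs();print(o["qpos"],o["force"],o["grip_width"])
E
```

```text
err tool axes mm [-0.3311 -1.717   3.8839] deg [0.5559 0.4172 0.0571]
[  3.0247  39.4002 -69.5959  76.4868  36.7127  87.346   21.8167] [0.261  1.0773 0.1722] 0.008968876232577758
```

{"method": "carry_out", "body": {
  "increments": "0 0 -0.002 0.005 0.2 0.1 0; 0 0 -0.002 0.005 0.2 0.1 0; 0 0 -0.001 0.004 0 0 0; 0 0 0 0 0 0 0"
}}

```text
time_s: 28.65
tool_pos: [0.5404, 0.4227, 0.2881]
tool_rot: [179.1, 0.8, 174.6]
force: [0.9, 0.0, -2.3]
grip_width: 0.0089
```

```bash
python3 - <<'E'
from plan import *
t=hp(1.9,.208);err(t); o=get_obs();print(o["force"],o["grip_width"])
s=read_camera("scene")
crop(s,(330,0,440,120),5,"pics/u1.png")
E
```

```text
err tool axes mm [-0.6597 -1.3825  4.0488] deg [0.9504 0.7804 0.0732]
[ 0.8986  0.0363 -2.25  ] 0.008934618806505696
```

View pics/u1.png

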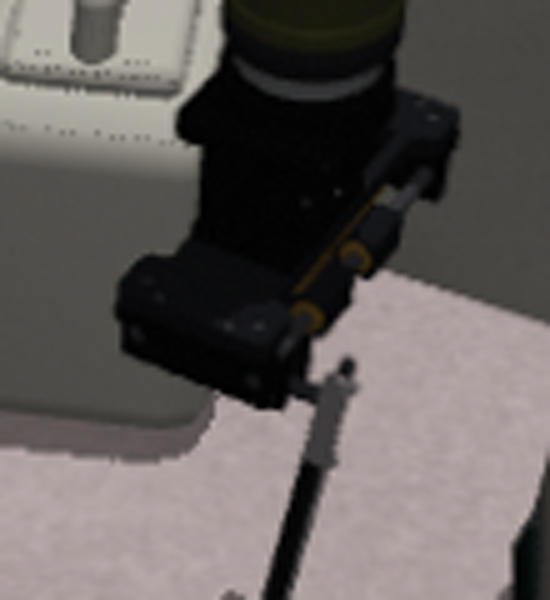

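```bash
cat >> plan.py <<'E'
def est(depth=.063,off=.0):
    P,Q=cur(); H=P+Q[:,2]*depth; h=np.linalg.inv(Mc)@np.append(H,1); h=h[:3]
    dy,dz=.128-h[1],h[2]-.0305
    rr=np.hypot(dy,dz); r=np.sqrt(rr**2-.007**2); th=np.arctan2(dz,dy)-np.arctan2(.007,r)
    print("handle cass",h*1e3,"theta",th,"r",r*1e3); return th,r
E
python3 - <<'E'
from plan import *
est()
rows([hp(t,.208,depth=.063) for t in np.linspace(1.9,1.3,9)[1:]],0,n=[1]*8)
E
```

```text
handle cass [-31.9285 204.3166 224.9072] theta 1.9113496353297055 r 208.73282351725175
8 0 -0.0008 -0.0161 -0.0054 1 0.8 0.1; 0 -0 -0.0151 -0.0039 0 0 0; 0 -0 -0.0154 -0.0027 0 0 0; 0 -0 -0.0155 -0.0015 0 0 0; 0 -0 -0.0156 -0.0004 0 0 0; 0 -0 -0.0156 0.0008 0 0 0; 0 -0 -0.0155 0.0019 0 0 0; 0 -0.0001 -0.0153 0.0031 0 0 0
end [0.5293 0.2991 0.2958] [-179.954    -0.0307  174.4872]
```

{"method": "carry_out", "body": {
  "increments": "0 -0.001 -0.015 -0.005 0.8 0.7 0.1; 0 0 -0.015 -0.004 0 0 0; 0 0 -0.0155 -0.0025 0 0 0; 0 0 -0.0155 -0.0015 0 0 0; 0 0 -0.0155 -0.0005 0 0 0; 0 0 -0.0155 0.001 0 0 0; 0 0 -0.0155 0.002 0 0 0; 0 0 -0.015 0.003 0 0 0"
}}

```text
time_s: 29.7
tool_pos: [0.5299, 0.3048, 0.299]
tool_rot: [178.5, 0.1, 174.7]
force: [0.8, 3.1, 4.1]
grip_width: 0.0086
```

```bash
python3 - <<'E'
from plan import *
th,r=est();o=get_obs();print(o["qpos"],o["force"],o["grip_width"],o["tool_rot"])
rows([hp(t,.208,depth=.063) for t in np.linspace(th,th-.6,9)[1:]],0,n=[1]*8)
s=read_camera("scene")
crop(s,(280,0,440,200),3,"pics/v1.png")
E
```

```text
handle cass [-31.7714  86.529  236.0633] theta 1.3383385750309553 r 209.58801434201658
[ 22.6597  31.0819 -75.3663  87.4004  29.3778  83.3858  31.3667] [0.816  3.0542 4.1309] 0.00857518300011868 [178.455    0.0913 174.7103]
8 0 0.0002 -0.0132 0.0048 1.5 0.1 0.2; 0 -0 -0.0149 0.0048 0 0 0; 0 -0 -0.0145 0.0059 0 0 0; 0 -0 -0.0139 0.0069 0 0 0; 0 -0 -0.0135 0.008 0 0 0; 0 -0 -0.0127 0.0089 0 0 0; 0 -0 -0.0121 0.0099 0 0 0; 0 -0 -0.0113 0.0107 0 0 0
end [0.5196 0.1994 0.2387] [179.9549  -0.0115 174.5117]
```

View pics/v1.png

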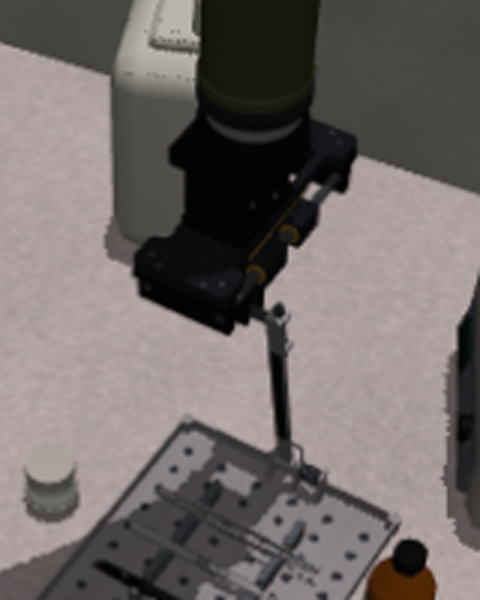

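{"method": "carry_out", "body": {
  "increments": "0 0 -0.0135 0.005 1 0 0.2; 0 0 -0.014 0.005 0.4 0 0; 0 0 -0.0135 0.006 0 0 0"
}}

```text
time_s: 30.12
tool_pos: [0.5258, 0.2623, 0.2843]
tool_rot: [179.7, 0.0, 174.5]
force: [0.3, 2.0, 5.5]
grip_width: 0.0089
```

```bash
python3 - <<'E'
from plan import *
th,r=est();o=get_obs();print(o["qpos"],o["force"],o["grip_width"],o["tool_rot"])
rows([hp(t,.208,depth=.063) for t in np.linspace(th,th-.4,6)[1:]],0,n=[1]*5)
E
```

```text
handle cass [-31.8387  42.4218 221.261 ] theta 1.1156085328479612 r 208.9602546756468
[ 28.3508  28.8053 -75.87    91.387   28.0413  81.7805  34.6017] [0.2968 2.0477 5.5488] 0.00890986398822998 [179.739    0.046  174.4544]
5 0 0.0001 -0.0142 0.0082 0.3 0 -0.1; 0 0 -0.0143 0.0086 0 0 0; 0 0 -0.0135 0.0097 0 0 0; 0 0.0001 -0.0127 0.0108 0 0 0; 0 -0 -0.0118 0.0117 0 0 0
end [0.5193 0.1961 0.2352] [-179.9609    0.0462  174.5544]
```

j3 is levelling off (−75.9); continue in short calls.

{"method": "carry_out", "body": {
  "increments": "0 0 -0.014 0.008 0.3 0 0; 0 0 -0.0145 0.0085 0 0 0; 0 0 -0.0135 0.0095 0 0 0; 0 0 -0.0125 0.011 0 0 0"
}}

```text
time_s: 30.62
tool_pos: [0.5204, 0.2062, 0.2463]
tool_rot: [179.8, 0.0, 174.4]
force: [1.3, 2.3, 2.3]
grip_width: 0.0086
```

```bash
python3 - <<'E'
from plan import *
th,r=est();o=get_obs();print(o["qpos"],o["force"],o["grip_width"],o["tool_rot"])
rows([hp(t,.208,depth=.063) for t in np.linspace(th,th-.4,6)[1:]],0,n=[1]*5)
E
```

```text
handle cass [-31.8586 -14.0697 183.2543] theta 0.7880610385035722 r 208.49137605431244
[ 36.7439  26.6134 -76.369   98.051   26.4869  76.5515  39.8275] [1.3404 2.3473 2.2563] 0.008593912562159927 [179.8195   0.0433 174.4432]
5 0 0.0001 -0.0112 0.0121 0.2 0 -0.1; 0 0 -0.0108 0.0127 0 0 0; 0 0 -0.0096 0.0136 0 0 0; 0 0 -0.0086 0.0142 0 0 0; 0 0.0001 -0.0074 0.0149 0 0 0
end [0.5157 0.1588 0.1787] [-179.9805    0.0434  174.5432]
```

{"method": "carry_out", "body": {
  "increments": "0 0 -0.011 0.012 0.2 0 0; 0 0 -0.011 0.0125 0 0 0; 0 0 -0.0095 0.0135 0 0 0; 0 0 -0.0085 0.014 0 0 0"
}}

```text
time_s: 31.12
tool_pos: [0.5163, 0.1639, 0.1907]
tool_rot: [179.9, 0.1, 174.4]
force: [1.5, 3.1, 2.5]
grip_width: 0.0087
```

```bash
python3 - <<'E'
from plan import *
th,r=est();o=get_obs();print(o["qpos"],o["force"],o["grip_width"],o["tool_rot"])
rows([hp(t,.208,depth=.063) for t in np.linspace(th,.1,6)[1:]],0,n=[1]*5)
s=read_camera("scene")
crop(s,(280,40,440,240),3,"pics/w1.png")
E
```

```text
handle cass [-31.8178 -56.6805 127.7394] theta 0.4510990428020739 r 208.5985810394024
[ 41.2307  27.6971 -75.3399 104.099   28.4453  70.6618  41.9831] [1.4992 3.0862 2.5347] 0.008658510561560577 [179.9386   0.056  174.4211]
5 0 0.0001 -0.0058 0.0134 0.1 0.1 -0.1; 0 0 -0.0054 0.0136 0 0 0; 0 0 -0.0044 0.0139 0 0 0; 0 -0 -0.0034 0.0142 0 0 0; 0 -0 -0.0025 0.0144 0 0 0
end [0.5141 0.1425 0.1212] [-179.9614   -0.044   174.5211]
```

View pics/w1.png

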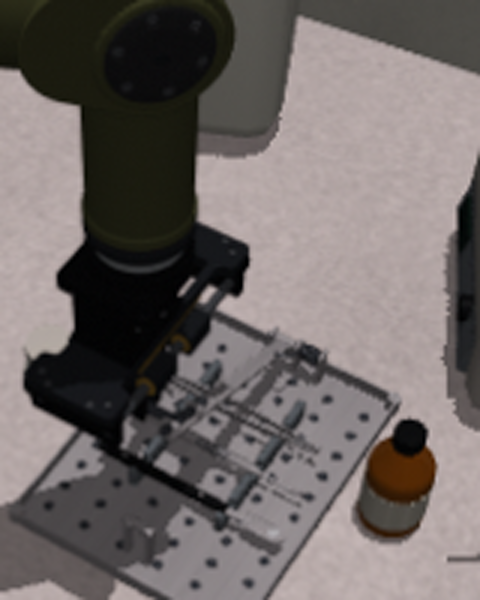

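{"method": "carry_out", "body": {
  "increments": "0 0 -0.006 0.013 0.1 0 0; 0 0 -0.0055 0.0135 0 0 0; 0 0 -0.0045 0.014 0 0 0; 0 0 -0.0035 0.014 0 0 0; 0 0 -0.002 0.01 0 0 0"
}}

```text
time_s: 31.8
tool_pos: [0.5141, 0.1398, 0.121]
tool_rot: [-179.9, 0.0, 174.4]
force: [1.0, 1.0, 5.5]
grip_width: 0.0087
```

```bash
python3 - <<'E'
from plan import *
th,r=est();o=get_obs();print(o["qpos"],o["force"],o["grip_width"],o["tool_rot"])
s=read_camera("scene")
crop(s,(280,100,440,260),3.7,"pics/x1.png")
E
```

```text
handle cass [-31.7724 -81.0717  57.955 ] theta 0.09736903492381996 r 210.75046054934765
[ 40.2625  31.1654 -70.8138 108.884   33.0303  64.113   40.9097] [1.0057 1.0358 5.506 ] 0.008683105021125936 [-179.8815    0.0136  174.3949]
```

View pics/x1.png

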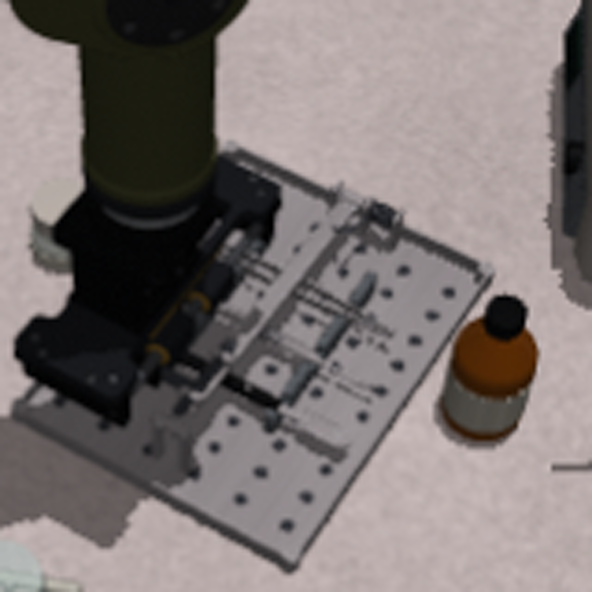

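{"method": "carry_out", "body": {
  "increments": "0 0 0.004 0.003 0 0 0; 0 0 0.003 0.004 0 0 0; 0 0 0.002 0.005 0 0 0; 0 0 0.001 0.005 0 0 0; 0 0 0 0.005 0 0 0; 0 0 0 0 0 0 0"
}}

```text
time_s: 32.6
tool_pos: [0.5153, 0.1446, 0.1048]
tool_rot: [-178.6, -0.1, 174.2]
force: [-4.3, -1.9, 10.0]
grip_width: 0.0087
```

```bash
python3 - <<'E'
from plan import *
th,r=est();o=get_obs();print(o["force"],o["grip_width"],o["tool_rot"])
E
```

```text
handle cass [-31.221  -77.5131  41.8572] theta 0.021190610242455096 r 205.7076009487892
[-4.2573 -1.9347  9.9737] 0.008670640234422584 [-178.6297   -0.1292  174.2417]
```

{"method": "carry_out", "body": {
  "increments": "0 0 0 0.004 -0.6 0 0; 0 0 0 0.005 -0.5 0 0; 0 0 0 0.006 0 0 0; 0 0 0 0.006 0 0 0"
}}

```text
time_s: 33.1
tool_pos: [0.5169, 0.1442, 0.0973]
tool_rot: [-178.7, 0.1, 174.3]
force: [-8.5, -4.4, 33.8]
grip_width: 0.0086
```

```bash
python3 - <<'E'
from plan import *
th,r=est();o=get_obs();print(o["force"],o["grip_width"],o["tool_rot"])
s=read_camera("scene");p=read_camera("top")
crop(s,(280,120,400,260),4,"pics/y1.png");crop(p,(125,195,285,325),5,"pics/y2.png")
E
```

```text
handle cass [-29.3078 -77.7028  34.3574] theta -0.01528030700952335 r 205.61984067508823
[-8.4701 -4.4236 33.8466] 0.008637618815190677 [-178.7153    0.0925  174.3003]
```

View pics/y1.png

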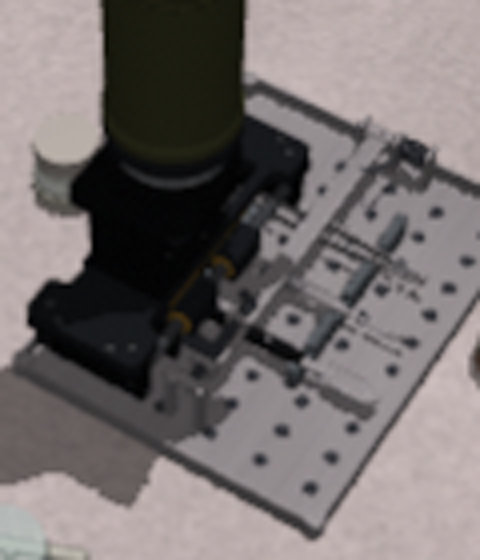

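View pics/y2.png

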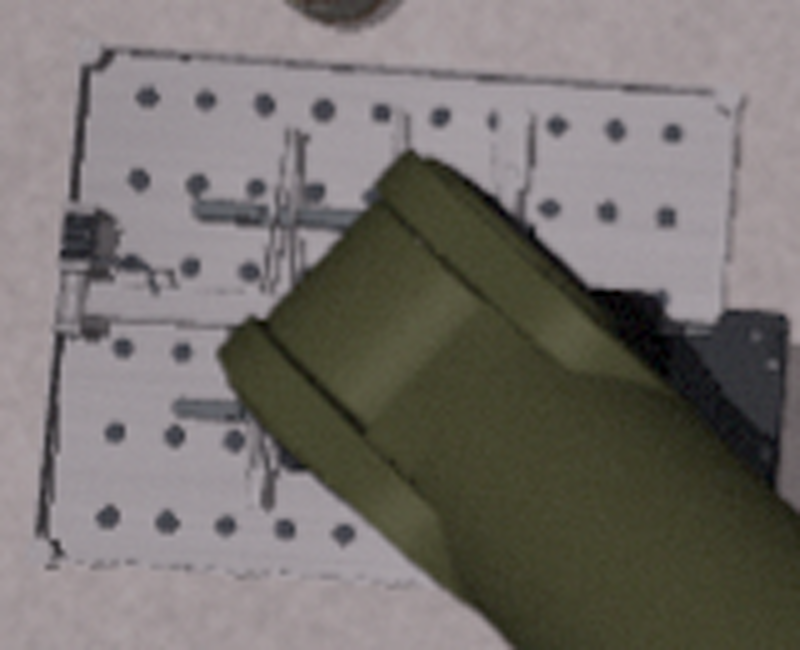

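{"method": "carry_out", "body": {
  "increments": "0 0 -0.005 0.0035 0 0 0; 0 0 -0.005 0.0035 0 0 0; 0 0 -0.006 0.0035 0 0 0; 0 0 -0.006 0.0035 0 0 0"
}}

```text
time_s: 33.7
tool_pos: [0.5158, 0.1351, 0.0973]
tool_rot: [-179.2, 0.5, 174.8]
force: [-7.0, 2.4, 27.0]
grip_width: 0.0091
```

```bash
python3 - <<'E'
from plan import *
th,r=est();o=get_obs();print(o["force"],o["grip_width"],o["tool_rot"],o["tool_pos"])
E
```

```text
handle cass [-29.1024 -86.3194  34.3045] theta -0.01491274146612865 r 214.23880517791775
[-6.9529  2.391  26.98  ] 0.009075635756922721 [-179.1925    0.4763  174.8212] [0.5158 0.1351 0.0973]
```

Moving out (8.6 mm). Continue.

{"method": "carry_out", "body": {
  "increments": "0 0 -0.006 0.003 0 0 0; 0 0 -0.006 0.003 0 0 0; 0 0 -0.006 0.003 0 0 0; 0 0 -0.007 0.003 0 0 0; 0 0 -0.007 0.003 0 0 0"
}}

```text
time_s: 34.33
tool_pos: [0.5143, 0.1259, 0.0978]
tool_rot: [179.3, 1.0, 175.6]
force: [-4.9, 10.8, 18.3]
grip_width: 0.009
```

```bash
python3 - <<'E'
from plan import *
th,r=est();o=get_obs();print(o["force"],o["grip_width"],o["tool_rot"],o["tool_pos"])
E
```

```text
handle cass [-29.1551 -93.9257  34.7859] theta -0.012231364317563342 r 221.85670824947664
[-4.9351 10.7826 18.3199] 0.00899577928810282 [179.3251   1.0321 175.5847] [0.5143 0.1259 0.0978]
```

{"method": "carry_out", "body": {
  "increments": "0 0 -0.008 0.003 0.3 -0.3 0; 0 0 -0.008 0.003 0.3 -0.3 0; 0 0 -0.008 0.003 0 0 0"
}}

```text
time_s: 34.7
tool_pos: [0.5132, 0.1246, 0.0975]
tool_rot: [178.1, 2.1, 176.3]
force: [-5.0, 9.9, 19.0]
grip_width: 0.0089
```

```bash
python3 - <<'E'
from plan import *
th,r=est();o=get_obs();print(o["force"],o["grip_width"],o["tool_rot"],o["tool_pos"])
s=read_camera("scene");crop(s,(280,120,400,260),4,"pics/z1.png")
E
```

```text
handle cass [-28.9514 -93.9057  34.5437] theta -0.013324418846818314 r 221.83216581135872
[-5.0365  9.8958 19.0235] 0.008902457145776229 [178.0712   2.123  176.2703] [0.5132 0.1246 0.0975]
```

View pics/z1.png

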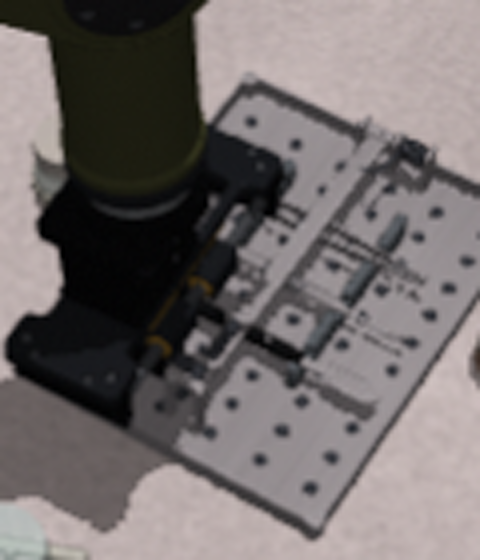

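{"method": "carry_out", "body": {
  "increments": "0 0 0 0 0 0 0; 0 0 0 0 0 0 0; 0.1 0 0 0 0 0 0; 0.2 0 0 0 0 0 0; 0.25 0 0 0 0 0 0; 0.25 0 0 0 0 0 0"
}}

```text
time_s: 35.5
tool_pos: [0.5111, 0.125, 0.0967]
tool_rot: [178.2, 1.9, 176.3]
force: [0.2, 0.4, -0.2]
grip_width: 0.021
```

```bash
python3 - <<'E'
from plan import *
th,r=est();o=get_obs();print(o["force"],o["grip_width"],o["tool_rot"],o["tool_pos"])
s=read_camera("scene");crop(s,(280,120,400,260),4,"pics/za.png")
E
```

```text
handle cass [-31.3599 -93.8919  33.7425] theta -0.016936963912101644 r 221.8051142666936
[ 0.1818  0.3947 -0.1887] 0.02100826662784719 [178.1848   1.8919 176.3401] [0.5111 0.125  0.0967]
```

View pics/za.png

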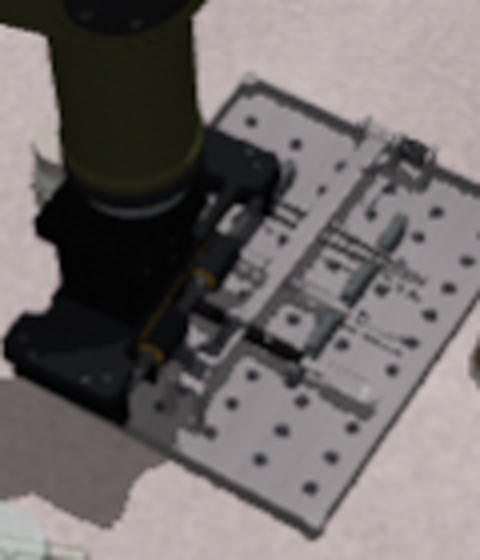

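{"method": "carry_out", "body": {
  "increments": "0.28 0 0 -0.005 0 0 0; 0.28 0 0 -0.01 0 0 0; 0.28 0 0 -0.02 0 0 0; 0.28 0 0 -0.03 0 0 0; 0.28 0 0 -0.04 0 0 0; 0.28 0.02 0 -0.05 0 0 0; 0.28 0.04 0 -0.04 0 0 0; 0.28 0.05 0.02 -0.02 0 0 0; 0.28 0.02 0.02 0 0 0 0; 0.28 0 0 0 0 0 0"
}}

```text
time_s: 36.8
tool_pos: [0.3892, 0.1613, 0.3]
tool_rot: [178.3, 0.6, 176.1]
force: [-1.1, -1.1, 0.8]
grip_width: 0.0243
```

```bash
python3 - <<'E'
from plan import *
o=get_obs();print(o["force"],o["tool_pos"],o["qpos"])
s=read_camera("scene");p=read_camera("top")
L=ap(Mc,[(-.032,.128-.224,.0375),(-.032,.128-.208,.0375)])
crop(s,(270,100,430,260),3.7,"pics/zb.png",proj(s,L));crop(p,(125,165,345,355),3.6,"pics/zc.png",proj(p,L))
E
```

```text
[-1.1348 -1.099   0.7676] [0.3892 0.1613 0.3   ] [ 41.7913 -17.1572 -55.3471 111.5721 -15.8496  77.742   76.9024]
```

View pics/zb.png

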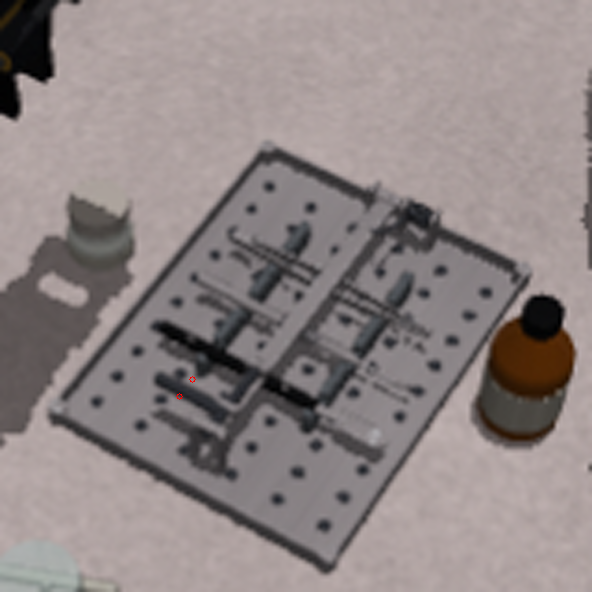

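View pics/zc.png

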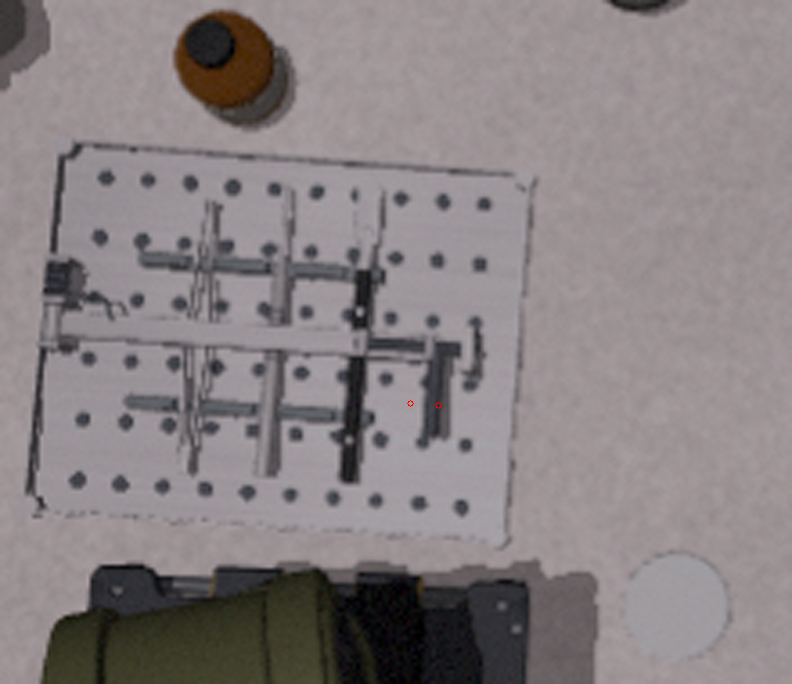

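{"method": "carry_out", "body": {
  "increments": "0.28 -0.02 -0.01 0 0 0 0; 0.28 -0.02 -0.01 0 0 0 0; 0.28 -0.01 0 0 0 0 0; 0.28 0 0 0 0 0 0"
}}

```text
time_s: 37.4
tool_pos: [0.4423, 0.1305, 0.3007]
tool_rot: [178.5, 0.8, 175.5]
force: [-0.6, -0.4, 0.4]
grip_width: 0.0246
```

```bash
python3 - <<'E'
from plan import *
o=get_obs();print(o["force"],o["tool_pos"],o["qpos"])
s=read_camera("scene");p=read_camera("top")
import pickle;pickle.dump((s,p),open("last.pkl","wb"))
crop(s,(305,185,345,235),12,"pics/zd.png");crop(p,(215,240,285,300),10,"pics/ze.png")
E
```

```text
[-0.5931 -0.4368  0.4423] [0.4423 0.1305 0.3007] [ 46.0782  -7.8232 -59.2457 107.0222  -8.1277  75.8662  74.4057]
```

View pics/zd.png

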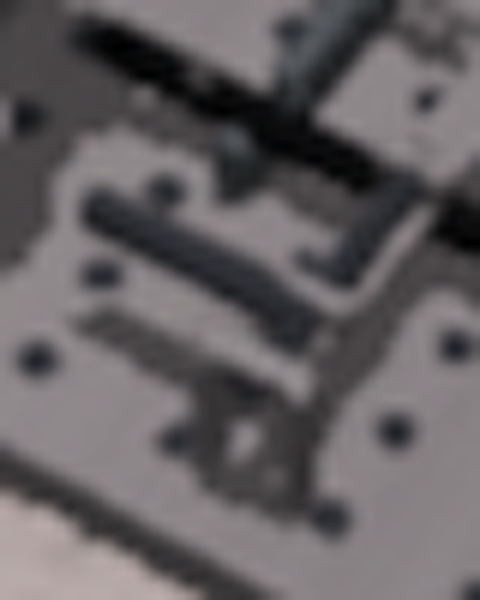

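View pics/ze.png

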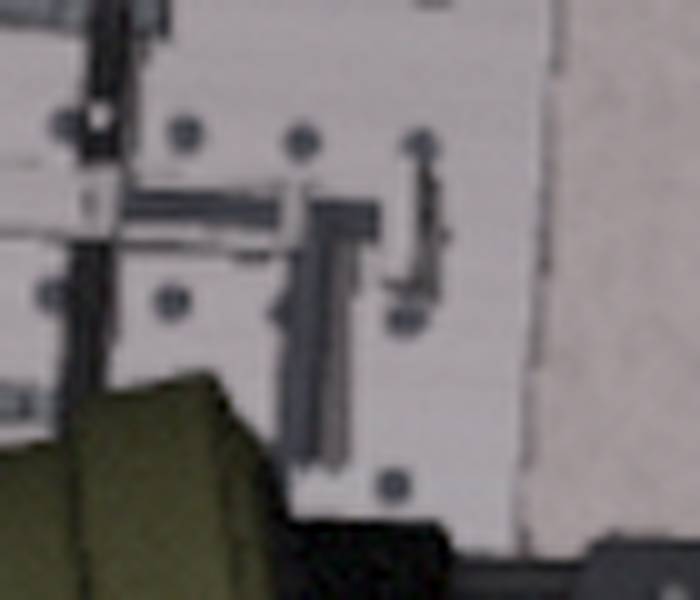

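```bash
python3 - <<'E'
from plan import *
import pickle
s,p=pickle.load(open("last.pkl","rb"))
L=ap(Mc,[(0,.048,.0205),(.08,.048,.0205),(-.08,.048,.0205),(0,.002,.0205),(.0,-.044,.0205),(.097,-.044,.0165),(-.08,-.044,.0205)])
crop(p,(115,160,515,360),2,"pics/zf.png",proj(p,L));cv2.imwrite("pics/zg.png",s["img"])
E
```

```text
(no output)
```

View pics/zf.png

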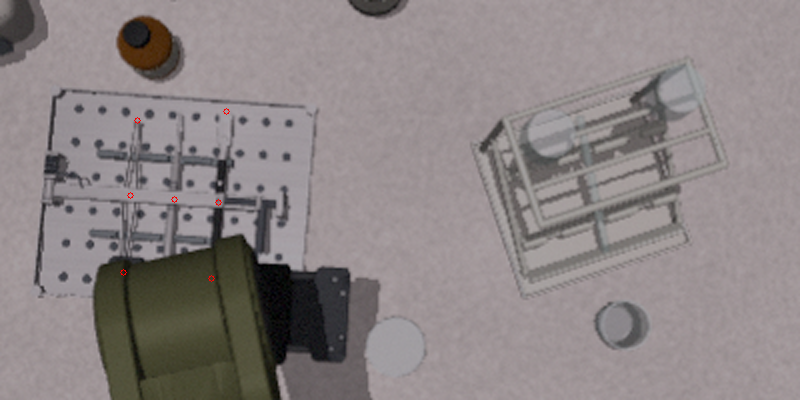

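View pics/zg.png

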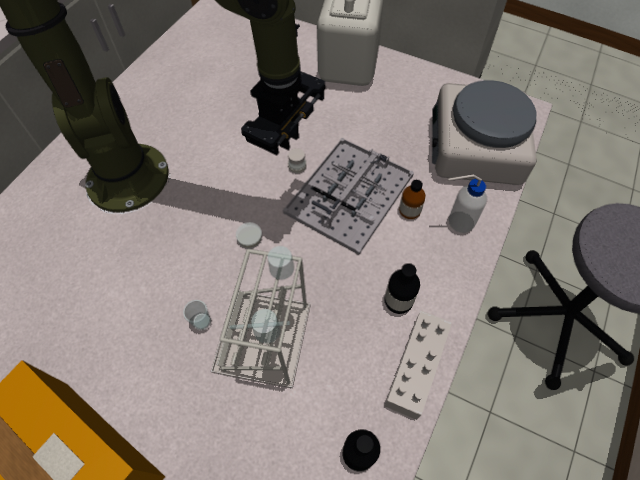

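```bash
python3 -c "
from cell import *
print(sign_off())"
```

```text
the job is handed in; nothing more can be done
None
```

The job is done and handed in at about 37 s of the 72 s allowed. The spatula went into the notches next to the keeper and the forceps into those next to the hinge, tips the same way as the probe's. I then drew the bolt back, swung the bar flat on its stop under about 34 N and held it down while sliding the bolt out until it stopped, about 16 mm along.

**Last checks:** after I let go and backed off, both cameras showed the bar still down across all three instruments. In the pictures they line up with their notch positions. The bolt handle sits where "fully home" should put it in the top view. The glass rod, the bottles and the other bystanders look unmoved, and the wrist force was near zero.

**Uncertain points:**
- In the scene camera the bolt handle looked about 2 pixels higher than expected, which is roughly the known camera error. The keeper's lip hides the bolt's nose, so I judged it locked because the bar stayed shut against its spring.
- Joint 3 came within about 3° of its limit during the swing, and joint 2 within 0.2° when backing away. Neither reading passed its limit.

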